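# Snap the front guard back on the desk fan

### The job

The chrome desk fan has been cleaned and stands open, its head facing the ceiling. Take the round wire guard with the four green clips by its hub, lower it centred onto the fan's rim without dropping it, and press it straight down until all its clips have snapped under the rim and it sits flat and fully home, then let go. Leave the plain white lid where it is.

Things in the scene. Friction and masses are not known exactly. Their poses are not given: they have to be found in the camera images.
- guard_hub (a point): Centre of the loose guard's hub: a jade-green upright cylinder, 36 mm across, 30 mm tall, in the middle of the guard's face; grip it or press on it. z up, 49 mm above the table at the start. The face's upper side is 15 mm below this point, its underside 19 mm. Unpressed on the rim it is 33 to 36 mm above the rim's top; a 12 to 18 N push snaps it home, 19 mm above. Any turn about z will do.
- guard: Guard: flat chrome wire disc 168 mm across, 4 mm thick, solid to the touch, about 170 g, standing on 4 jade-green clips at its edge (+x, +y, -x, -y; 185 mm across). Origin: table level below the hub. Clips are slippery, give outwards against springs, 18 mm wide, 30 mm long below the face, with a 3 mm hook; spread feet guide them over the rim from up to 9 mm off centre.
- fan_rim (a point): Centre of the top plane of the open rim of the chrome desk fan, 150 mm above the table. The fan stands fixed on a round foot 156 mm across with a small toggle switch; its head is a round wire cage with dark blades, facing straight up. The rim is a level chrome ring, 150 mm across outside, 8 mm thick, the widest part of the head. z points up; its turn about z does not matter.
- lid_knob (a point): Centre of the white knob (32 mm across, 26 mm tall) of a plain white plastic canister lid, 124 mm across and 24 mm tall without the knob, loose on the table; this point is 37 mm above the table. It has no clips and does not belong to the fan: leave it alone.
Things that resemble listed ones, but are neither listed nor needed, are in the scene too. What is shaped like the guard but red or yellow is not meant.

How it is judged:
By the outcome, as a careful person would: the job done as asked, in the order asked, and still so for the second after the job is handed in, with the robot touching nothing.
It also fails if it takes over 48 s, if anything falls off the work surface, if the arm or the gripper's body presses on something with over 40 N, if the wrist force passes 120 N, or if a joint passes its speed limit or range.

### The arm

A 7-joint arm with a two-finger parallel gripper is mounted at the origin on the work surface. World frame = base frame: x ahead of the robot, y to its left, z up, the work surface at z = 0. Lengths are in m, angles in rad, forces in N, time in s.
With the tool pointing down it reaches from about 0.4 to 0.875 m from the base axis. Payload 19.3 kg.
Tool frame: the origin (TCP) lies between the finger pads; the fingertips stand ahead of it and the grasp point (between the pads) lies 8 mm behind it (bot.tip_extent is the x of the fingertips in the tool frame, in m); x points along the fingers, y is the direction in which the jaws open and shut, and the axes are right-handed (so a half turn about x gives the same grasp; the last joint's range is limited). The gripper opens to 85 mm and grips with 20 to 120 N. Pads are 22 mm wide; open, the fingers measure 114 mm over their backs; the gripper's body (76 mm by 85 mm) begins 54 mm behind the grasp point. The pads swing forward as they close: fully open they stand 13 mm farther back than shut.
Start: joints at [1.066, 0.521, -0.036, 1.599, 0.021, 1.021, -0.113], TCP at [0.263, -0.567, 0.212] pointing down, gripper open.
Joint ranges: [-2.91, 2.91], [-0.3, 2.13], [-1.5, 1.42], [0.17, 2.43], [-1.26, 4.41], [0.16, 1.93], [-2.52, 2.52]. Speed limits (rad/s): [1.89, 1.89, 2.39, 2.39, 3.01, 3.01, 3.01].

### API

Orientations are given as [roll, pitch, yaw] about the fixed x, y, z axes, in that order (R = Rz(yaw) Ry(pitch) Rx(roll)).
In Python, from workcell import observe, grab_frame, camera_info, bot, nets gives the robot as it stands.
- The arm moves only by the tool jog_arm, never from a script. Its argument "commands" is a list of rows, each a list of 6 numbers: the shift along the tool's x, y, z in mm, then the turn, a rotation vector about the tool's x, y, z in rad. A call has 1 to 20 rows; each row shifts and turns the pose as measured when the row begins, along the tool's axes as they then stand; what a row does not reach is not made up. A row lasts 1/10 s, in which the tool goes at most 50 mm and 8.59 degrees, less where a joint would pass 70% of its speed; a pose out of reach is approached as far as the arm can. A call is refused whole if a number of a shift passes 50 or a number of a turn 0.15, either way. A call with a gripper value outside its range is refused whole. "gripper" is the closure in counts, from 0 (fully open) to 255 (shut), set as the call begins (left out, the last holds). The fingers move at their own pace and stop on an object; "newtons" is the grip in N (left out, the last holds). Time passes only in rows, so rows that do not move let the fingers close. It gives the time, the measured TCP pose, the force and the opening at its end, in the units of the state.
- observe(): the state, without advancing time (a new reading comes with each control period).
- grab_frame(name): name is "scene" or "top"; returns the picture (400x640x3 uint8, red, green, blue); there is no depth.
- camera_info(name): a dict with "fov_y" (degrees; the focal length in pixels is half the picture's height over the tangent of half this angle, whatever the lens; pixels are square), "cx", "cy" (the principal point, pixels), "distortion" ([k1, k2, p1, p2, k3] as OpenCV has them; the pictures are not rectified), "R" (3x3) and "t" (3): a world point X has camera coordinates R X + t. Camera axes: x right, y down, z forward; pixel columns grow to the right and rows downward; lengths in m; the calibration is good to about 2 mm. A picture is of the moment at which its call begins. camera_info takes no time and is no camera call.
- bot.job_done(): hands the job in, once; it reports no verdict.
Trained networks look in the newest picture that a camera, given by its name, has taken for a name from the list of things; names that differ only in an ending like _2 or _b are one class to them, and where a whole thing is asked for, a point or a joint stands for the part that bears it (a point fixed in the world has none). Each returns a list of dicts, best first, with "p" (0 to 1); they miss things now and then, are a little off and sometimes report something else, mostly with a low value. They report only what shows in the picture. A call takes as long as a camera call. They do not tell look-alikes from the thing itself.
- nets.find_in(camera, name): "rect" ([left, top, right, bottom] in pixels, round what is visible of it).
- nets.silhouettes(camera, name): "mask" (400x640 bool, what is visible of it) and "rect" ([left, top, right, bottom] in pixels, round what is visible of it).
- nets.pinpoint(camera, name): "location" ([column, row] in pixels: a listed point, or the origin of a listed thing).
The state is a dict: "clock": time; "qpos": joint angles; "qd": joint speeds; "joint_efforts": joint torques, N m; "position": TCP position; "tool_rot": TCP orientation; "force": force on the tool from outside, world axes, zero at the start; "moment": the same for the moment, N m; "grip_width": finger opening in m.
Only numpy, scipy, OpenCV 4.12 (cv2) and the standard library are available. Lean on these libraries where they do the work, as an engineer would, in place of code of your own. Each camera call takes 0.05 s, during which the arm holds its last target.

## Working session

There is one attempt and no reset: what is moved stays moved. The work goes in short steps, Python scripts to look and compute and a tool call to move; the robot and the scene stay as the last step left them, time stands still between calls to the robot, and variables do not carry over. Pictures are saved under pics/ and viewed, and the job is handed in when it is done.

Besides the shell and the picture viewer there is one more tool, called after "Request:" in YAML: its name, and indented under it one key for each argument. jog_arm: Moves the arm, as the interface text tells. Its arguments: {"type":"object","properties":{"commands":{"type":"array","items":{"type":"array","items":{"type":"number"}}},"gripper":{"type":"number"},"newtons":{"type":"number"}},"required":["commands"]}

```bash
mkdir -p pics; ls; python3 - <<'E'
from workcell import observe, grab_frame, camera_info, bot, nets
import cv2
for c in("scene","top"):
    cv2.imwrite(f"pics/{c}0.png",grab_frame(c)[:,:,::-1]); print(camera_info(c))
s=observe();print(s);print(bot.tip_extent)
for c in("scene","top"):
  for n in("guard_hub","fan_rim"):
    print(c,n,[(d['p'],d['location']) for d in nets.pinpoint(c,n)][:5])
E
```

```text
pics
{'fov_y': 49.2790424605412, 'cx': 308.9130847457705, 'cy': 199.74182497807672, 'distortion': array([-0.11585663,  0.        ,  0.        ,  0.        ,  0.        ]), 'R': array([[ 0.81614012,  0.57780803,  0.0072928 ],
       [ 0.42444037, -0.59085224, -0.68610787],
       [-0.39212966,  0.56305552, -0.72746327]]), 't': array([-0.36174354, -0.1363635 ,  1.52180279])}
{'fov_y': 42.94141762080315, 'cx': 322.4492293088205, 'cy': 201.7055803640927, 'distortion': array([-0.10159988,  0.        ,  0.        ,  0.        ,  0.        ]), 'R': array([[-0.01211656, -0.9998444 , -0.01282019],
       [-0.99490777,  0.01333771, -0.09990309],
       [ 0.10005853,  0.01154442, -0.99491458]]), 't': array([-0.00543844,  0.49458568,  1.51016861])}
{'clock': 0.1, 'qpos': array([ 1.06579706,  0.52192926, -0.03634081,  1.59989008,  0.02119573,
        1.02105649, -0.11279883]), 'qd': array([-1.23168824e-03, -1.28165857e-03,  1.07147158e-05, -1.19713103e-03,
        9.37196731e-04,  1.82787351e-03, -2.41796942e-03]), 'joint_efforts': array([ 5.83021130e-03, -9.28496003e+01,  1.98525421e+00, -3.70539558e+01,
        1.82613661e-02,  5.26346281e-03,  1.11434846e-05]), 'position': array([ 0.26313366, -0.56660865,  0.21162062]), 'tool_rot': array([-1.51634027,  1.56989777,  2.06005011]), 'force': array([-0.1147953 ,  0.41051434, -1.05541909]), 'moment': array([-0.00315959,  0.01683854,  0.03659952]), 'grip_width': 0.08555870318741697}
0.011
scene guard_hub [(0.9, [319.4, 354.3]), (0.85, [245.6, 288.5]), (0.84, [183.7, 243.0])]
scene fan_rim [(0.7, [379.0, 136.8])]
top guard_hub [(0.97, [429.8, 208.6]), (0.69, [432.4, 290.5]), (0.56, [439.8, 122.5])]
top fan_rim [(0.62, [212.6, 195.2])]
```

View pics/scene0.png

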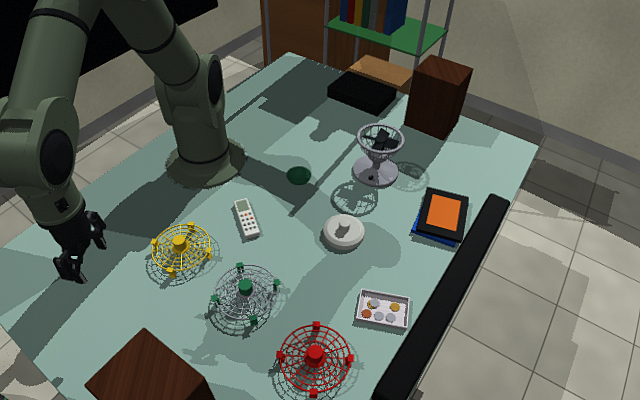

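View pics/top0.png

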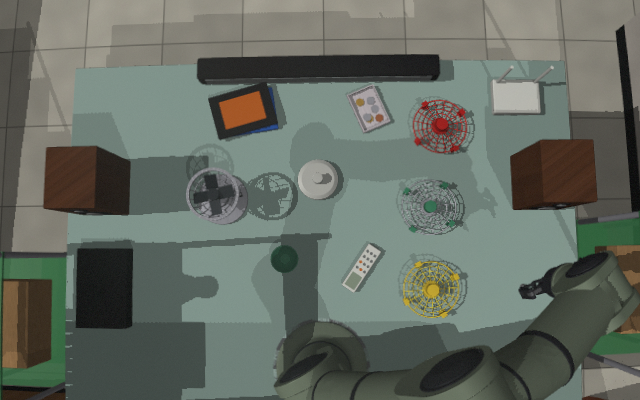

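The green-clipped guard's hub is at top (430,208) and scene (246,288). The fan rim is at top (213,195) and scene (379,137). The red and yellow guards are decoys. Next I triangulate and check heights and sizes.

```bash
cat > h.py <<'E'
import numpy as np, cv2
from scipy.optimize import least_squares
from workcell import observe, grab_frame, camera_info, bot, nets
CI={c:camera_info(c) for c in("scene","top")}
def K(c):
    f=200/np.tan(np.radians(CI[c]['fov_y']/2)); return np.array([[f,0,CI[c]['cx']],[0,f,CI[c]['cy']],[0,0,1.]])
def proj(c,P):
    P=np.atleast_2d(np.array(P,float))
    return cv2.projectPoints(P,cv2.Rodrigues(CI[c]['R'])[0],CI[c]['t'],K(c),CI[c]['distortion'])[0][:,0]
def tri(obs):
    f=lambda X:np.concatenate([proj(c,X)[0]-np.array(p) for c,p in obs.items()])
    r=least_squares(f,[.5,0,.1]); return r.x,np.round(r.fun,1)
def ray(c,p,z):
    u=cv2.undistortPoints(np.array([[p]],float),K(c),CI[c]['distortion'])[0,0]
    R,t=CI[c]['R'],CI[c]['t']; d=R.T@np.array([u[0],u[1],1]); o=-R.T@t
    return o+d*(z-o[2])/d[2]
def fast(im):return im
E
python3 - <<'E'
from h import *
print(tri(dict(scene=[245.6,288.5],top=[429.8,208.6])))
print(tri(dict(scene=[379,136.8],top=[212.6,195.2])))
for c,h,f in(("scene",[245.6,288.5],[379,136.8]),("top",[429.8,208.6],[212.6,195.2])):
    print(c,ray(c,h,.049),ray(c,f,.15))
# lid, green hub
for c in("scene","top"):
    im=cv2.imread(f"pics/{c}0.png");hsv=cv2.cvtColor(im,cv2.COLOR_BGR2HSV)
    m=cv2.inRange(hsv,(70,120,40),(90,255,255))
    n,l,s,ce=cv2.connectedComponentsWithStats(m)
    print(c,[(s[i][:5].tolist(),ce[i].round(1).tolist()) for i in range(1,n) if s[i,4]>8 and s[i,4]<3000])
E
```

```text
(array([ 0.4710092 , -0.32948546,  0.04073773]), array([-1.3,  0.1, -1. , -1. ]))
(array([0.50501469, 0.29390106, 0.15192828]), array([-0.5,  0.1, -0.2, -0.3]))
scene [ 0.47756887 -0.33078064  0.049     ] [0.50506914 0.2973408  0.15      ]
top [ 0.46716602 -0.33083353  0.049     ] [0.50427303 0.29368354 0.15      ]
scene [([289, 167, 22, 17, 267], [299.1, 174.3]), ([236, 262, 7, 8, 28], [239.1, 264.7]), ([238, 279, 14, 17, 159], [244.5, 285.8]), ([273, 279, 7, 8, 32], [276.3, 282.0]), ([211, 295, 9, 8, 37], [214.8, 298.0]), ([249, 315, 8, 11, 60], [252.8, 319.6])]
top [([443, 183, 5, 6, 17], [444.6, 184.9]), ([404, 188, 5, 6, 18], [406.2, 190.5]), ([424, 201, 12, 11, 97], [430.0, 206.2]), ([447, 221, 8, 6, 25], [450.6, 223.1]), ([410, 226, 6, 6, 20], [412.4, 228.8])]
```

```bash
python3 - <<'E'
from h import *
a=cv2.imread("pics/scene0.png");b=cv2.imread("pics/top0.png")
p=[cv2.resize(x,(390,390),interpolation=cv2.INTER_CUBIC) for x in (a[110:200,335:425],b[150:240,170:260],a[250:340,200:290],b[163:253,387:477])]
cv2.imwrite("pics/crop.png",np.vstack([np.hstack(p[:2]),np.hstack(p[2:])])[:,:][::1])
cv2.imwrite("pics/crop.png",cv2.resize(cv2.imread("pics/crop.png"),(600,600)))
E
```

```text
(no output)
```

View pics/crop.png

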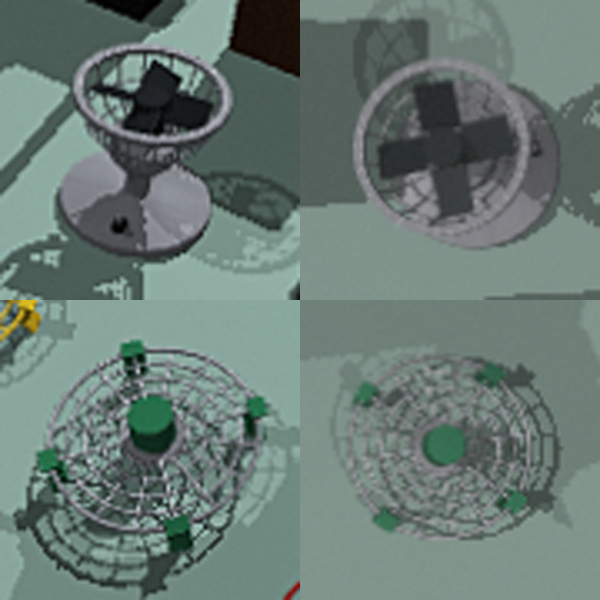

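```bash
cat >> h.py <<'E'
def cyl(x,y,zc,r=.018,h=.03):
    a=np.linspace(0,2*np.pi,48,endpoint=False)
    return np.array([[x+r*np.cos(t),y+r*np.sin(t),z] for z in(zc-h/2,zc+h/2) for t in a])
def hullc(c,P):
    h=cv2.convexHull(proj(c,P).astype(np.float32)); m=cv2.moments(h); return np.array([m['m10']/m['m00'],m['m01']/m['m00']]),m['m00'],h[:,0]
E
python3 - <<'E'
from h import *
obs={'scene':[244.5,285.8],'top':[430,206.2]}
for cs in(['scene'],['top'],['scene','top']):
    f=lambda p:np.concatenate([hullc(c,cyl(p[0],p[1],.049))[0]-obs[c] for c in cs])
    r=least_squares(f,[.47,-.33],diff_step=1e-3);print(cs,r.x,r.fun.round(2))
    print([(hullc(c,cyl(*r.x,.049))[1],hullc(c,cyl(*r.x,.049))[2].min(0),hullc(c,cyl(*r.x,.049))[2].max(0)) for c in cs])
# rim: maximise grey brightness edge: gradient along outer normals
a=np.linspace(0,2*np.pi,180,endpoint=False)
for c in("scene","top"):
    g=cv2.GaussianBlur(cv2.cvtColor(cv2.imread(f"pics/{c}0.png"),cv2.COLOR_BGR2LAB),(0,0),.7).astype(np.float32)
    def samp(x,y,z,r):
        q=proj(c,np.c_[x+r*np.cos(a),y+r*np.sin(a),z+0*a]).astype(np.float32)
        return cv2.remap(g,q[:,:1],q[:,1:],cv2.INTER_LINEAR)[:,0]
    best=[]
    for x in np.arange(.49,.522,.001):
        for y in np.arange(.278,.310,.001):
            i=samp(x,y,.148,.0735);o=samp(x,y,.148,.0785); n=samp(x,y,.15,.0645);md=samp(x,y,.15,.071)
            best.append((np.median(np.linalg.norm(o-i,axis=1))+np.mean(np.linalg.norm(o-i,axis=1)),np.mean(np.linalg.norm(n-md,axis=1)),x,y))
    b=np.array(best)
    for k in(b[:,0],b[:,0]/b[:,0].max()+b[:,1]/b[:,1].max()):
        print(c,b[np.argsort(-k)[:6]].round(3).tolist())
# overlay
fs=[]
for c in("scene","top"):
    im=cv2.imread(f"pics/{c}0.png");x0,y0=(335,110) if c=="scene" else (170,150)
    s=6;z=cv2.resize(im[y0:y0+65,x0:x0+90] if c=="scene" else im[y0:y0+90,x0:x0+90],None,fx=s,fy=s,interpolation=cv2.INTER_CUBIC)[:390]
    z=cv2.resize(im[y0:y0+90,x0:x0+65+25],(540,540),interpolation=cv2.INTER_CUBIC)
    for r,zz in((.075,.148),(.067,.15)):
        q=proj(c,np.c_[.505+r*np.cos(a),.2945+r*np.sin(a),zz+0*a]);q=((q-[x0,y0]+.5)*6-.5).astype(int)
        cv2.polylines(z,[q],True,(0,0,255),1)
    fs.append(cv2.resize(z,(400,400)))
cv2.imwrite("pics/ov.png",np.hstack(fs))
E
```

```text
['scene'] [ 0.47006741 -0.32632112] [-0.  0.]
[(219.03138110600412, array([236.88225, 276.75214], dtype=float32), array([252.01476, 294.90915], dtype=float32))]
['top'] [ 0.47423329 -0.3314346 ] [-0. -0.]
[(140.1572131565772, array([422.98334, 199.68523], dtype=float32), array([436.99146, 212.6609 ], dtype=float32))]
['scene', 'top'] [ 0.47225185 -0.32880001] [ 0.01  1.09 -0.86  0.68]
[(219.78562381491065, array([236.88115, 277.8269 ], dtype=float32), array([252.04257, 296.01685], dtype=float32)), (139.98425241187215, array([422.1313 , 200.36566], dtype=float32), array([436.12686, 213.33195], dtype=float32))]
scene [[75.992, 48.203, 0.508, 0.302], [75.21, 45.205, 0.507, 0.303], [75.107, 47.81, 0.507, 0.302], [74.182, 45.583, 0.508, 0.303], [73.861, 49.84, 0.508, 0.301], [72.808, 49.249, 0.507, 0.301]]
scene [[73.861, 49.84, 0.508, 0.301], [75.992, 48.203, 0.508, 0.302], [75.107, 47.81, 0.507, 0.302], [72.808, 49.249, 0.507, 0.301], [75.21, 45.205, 0.507, 0.303], [74.182, 45.583, 0.508, 0.303]]
top [[35.658, 23.62, 0.51, 0.298], [35.418, 24.046, 0.511, 0.297], [35.3, 25.21, 0.509, 0.298], [35.136, 28.331, 0.508, 0.297], [35.135, 26.444, 0.51, 0.297], [35.009, 27.308, 0.507, 0.297]]
top [[35.136, 28.331, 0.508, 0.297], [33.446, 29.028, 0.508, 0.296], [34.619, 27.966, 0.509, 0.297], [35.009, 27.308, 0.507, 0.297], [32.683, 28.825, 0.509, 0.296], [35.135, 26.444, 0.51, 0.297]]
```

View pics/ov.png

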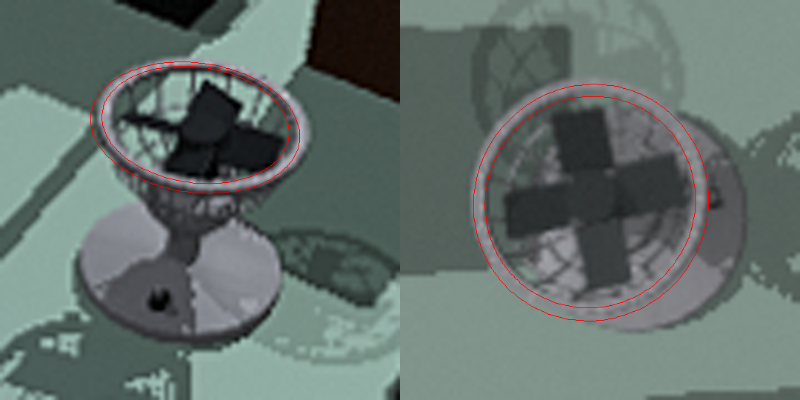

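```bash
cat >> h.py <<'E'
from scipy.spatial.transform import Rotation as Ro
def Rt(s): return Ro.from_euler('xyz',s['tool_rot']).as_matrix()
def go(target):
    s=observe();R=Rt(s);d=np.array(target)-s['position']
    x=R[:,0]; ax=np.cross(x,[0,0,-1])
    print('t',round(s['clock'],2),'pos',s['position'].round(4),'F',s['force'].round(1),'w',round(s['grip_width'],4))
    print('R cols x,y,z\n',R.round(3)); print('tool delta mm',(R.T@d*1000).round(1),'level rotvec',(R.T@ax).round(4))
E
python3 - <<'E'
from h import *
go([.472,-.329,.15])
E
```

```text
t 0.3 pos [ 0.2632 -0.5668  0.2119] F [-0.5  0.  -0.3] w 0.0851
R cols x,y,z
 [[-0.     0.421 -0.907]
 [ 0.    -0.907 -0.421]
 [-1.    -0.     0.   ]]
tool delta mm [  61.9 -127.7 -289.5] level rotvec [0.     0.     0.0005]
```

Request:
jog_arm:
  commands:
    - [0,-10,-22,0,0,0]
    - [0,-11,-25,0,0,0]
    - [0,-11,-25,0,0,0]
    - [0,-11,-25,0,0,0]
    - [5,-11,-25,0,0,0]
    - [8,-11,-25,0,0,0]
    - [8,-11,-25,0,0,0]
    - [8,-11,-25,0,0,0]
    - [8,-11,-25,0,0,0]
    - [8,-11,-25,0,0,0]
    - [8,-10,-22,0,0,0]
    - [8,-8,-18,0,0,0]
    - [0,0,0,0,0,0]
  gripper: 0
  newtons: 50

```text
clock: 1.6
position: [0.4773, -0.3219, 0.1481]
tool_rot: [1.036, 1.571, -1.673]
force: [0.5, 0.3, -0.8]
grip_width: 0.0854
```

```bash
python3 - <<'E'
from h import *
go([.472,-.329,.050])
for c in("scene","top"): 
    im=grab_frame(c);cv2.imwrite(f"pics/{c}1.png",im[:,:,::-1])
a=cv2.imread("pics/scene1.png")[210:350,150:330];b=cv2.imread("pics/top1.png")[140:280,350:530]
cv2.imwrite("pics/c1.png",cv2.resize(np.hstack([a,b]),(800,311)))
E
```

```text
t 1.6 pos [ 0.4773 -0.3219  0.1481] F [ 0.5  0.3 -0.8] w 0.0854
R cols x,y,z
 [[-0.     0.419 -0.908]
 [-0.    -0.908 -0.419]
 [-1.     0.     0.   ]]
tool delta mm [98.1  4.2  7.8] level rotvec [ 0.      0.0001 -0.0002]
```

View pics/c1.png

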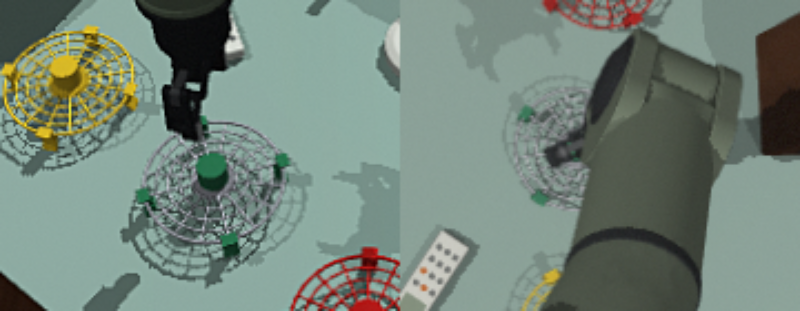

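Request:
jog_arm:
  commands:
    - [10,2,4,0,0,0]
    - [15,2,4,0,0,0]
    - [15,0,0,0,0,0]
    - [15,0,0,0,0,0]
    - [14,0,0,0,0,0]
    - [0,0,0,0,0,0]

```text
clock: 2.3
position: [0.4649, -0.339, 0.0766]
tool_rot: [1.175, 1.566, -1.545]
force: [0.1, -0.1, -0.2]
grip_width: 0.0856
```

```bash
python3 - <<'E'
from h import *
go([.472,-.329,.050])
for c in("scene","top"): 
    im=grab_frame(c);cv2.imwrite(f"pics/{c}2.png",im[:,:,::-1])
a=cv2.imread("pics/scene2.png")[240:330,190:300]
cv2.imwrite("pics/c2.png",cv2.resize(a,(660,540),interpolation=cv2.INTER_CUBIC))
E
```

```text
t 2.3 pos [ 0.4649 -0.339   0.0766] F [ 0.1 -0.1 -0.2] w 0.0856
R cols x,y,z
 [[ 0.     0.409 -0.913]
 [-0.005 -0.913 -0.409]
 [-1.     0.005  0.002]]
tool delta mm [ 26.5  -6.4 -10.6] level rotvec [ 0.      0.002  -0.0049]
```

View pics/c2.png

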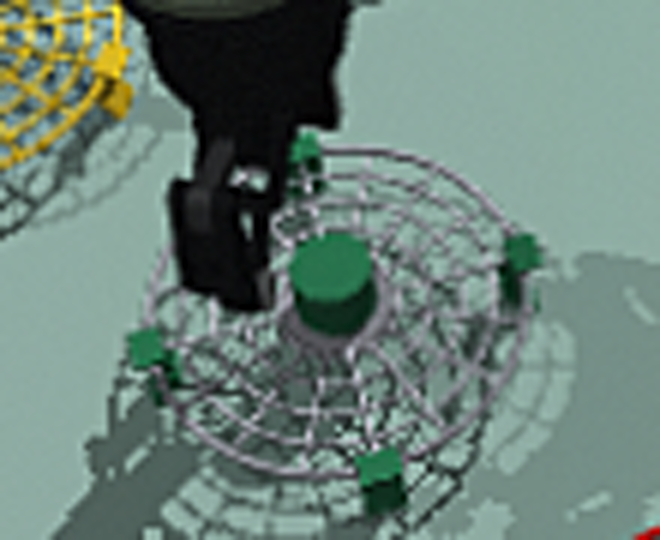

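Request:
jog_arm:
  commands:
    - [0,-6,-10,0,0,-0.005]
    - [0,0,0,0,0,0]
    - [0,0,0,0,0,0]

```text
clock: 2.7
position: [0.4738, -0.3299, 0.0802]
tool_rot: [1.811, 1.567, -0.911]
force: [0.3, -0.4, -0.2]
grip_width: 0.0856
```

```bash
python3 - <<'E'
from h import *
go([.472,-.329,.050])
s=observe();print(proj('scene',s['position']),proj('scene',[.472,-.329,.064]))
for c in("scene","top"): 
    im=grab_frame(c);cv2.imwrite(f"pics/{c}3.png",im[:,:,::-1])
a=cv2.imread("pics/scene3.png")[240:330,190:300]
cv2.imwrite("pics/c3.png",cv2.resize(a,(660,540),interpolation=cv2.INTER_CUBIC))
E
```

```text
t 2.7 pos [ 0.4738 -0.3299  0.0802] F [ 0.3 -0.4 -0.2] w 0.0856
R cols x,y,z
 [[ 0.002  0.408 -0.913]
 [-0.003 -0.913 -0.408]
 [-1.     0.003 -0.001]]
tool delta mm [30.2 -1.6  1.3] level rotvec [ 0.     -0.0008 -0.0034]
[[243.43804764 280.90219101]] [[243.79875046 283.78189616]]
```

View pics/c3.png

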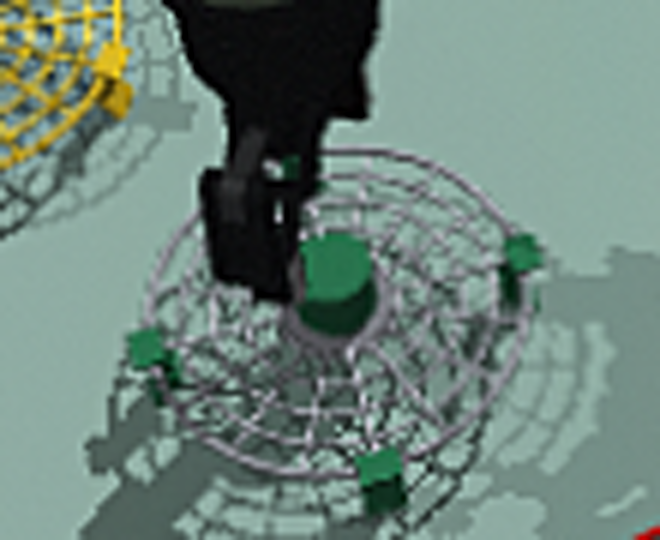

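```bash
python3 - <<'E'
from h import *
s=observe();R=Rt(s);P=s['position']
for sg in(1,-1):
  for w in(-11,11):
    for d in (43,57):
      print(sg,w,d,((proj('scene',P+R@np.array([0.0,sg*d,w])/1000)[0]-[190,240])*6).round())
print(((proj('scene',cyl(.472,-.329,.049))-[190,240])*6).min(0),((proj('scene',cyl(.472,-.329,.049))-[190,240])*6).max(0))
a=cv2.imread("pics/top3.png")[140:280,350:530]
cv2.imwrite("pics/c3t.png",cv2.resize(a,(720,560),interpolation=cv2.INTER_CUBIC))
E
```

```text
1 -11 43 [316. 337.]
1 -11 57 [306. 366.]
1 11 43 [265. 327.]
1 11 57 [255. 356.]
-1 -11 43 [374. 167.]
-1 -11 57 [383. 141.]
-1 11 43 [325. 158.]
-1 11 57 [335. 132.]
[280.53069629 226.98855852] [371.51444844 336.12836889]
```

View pics/c3t.png

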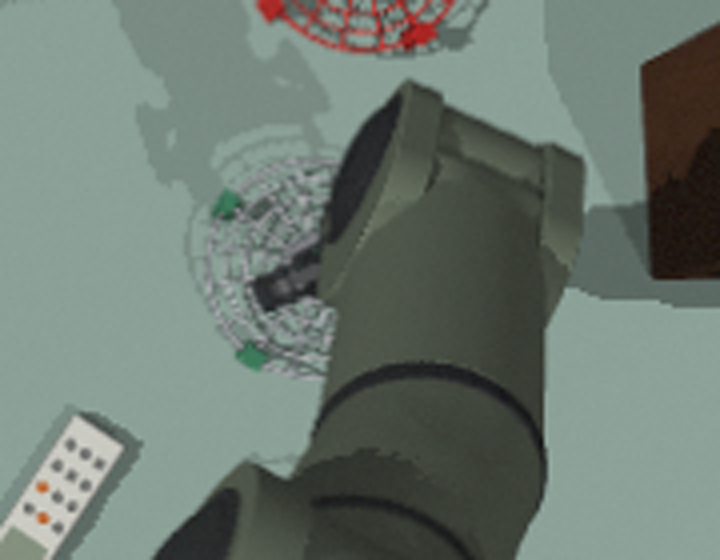

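```bash
python3 - <<'E'
from h import *
s=observe();R=Rt(s);P=s['position'];print(s['clock'],s['qd'].round(3),s['position'])
im=grab_frame('scene')[:,:,::-1];it=grab_frame('top')[:,:,::-1]
out=[]
for c,I,(x0,y0) in(('scene',im,(190,220)),('top',it,(385,160))):
    z=cv2.resize(I[y0:y0+90,x0:x0+90],(400,400),interpolation=cv2.INTER_CUBIC);f=400/90
    z=np.clip(z.astype(float)*1.6,0,255).astype(np.uint8)
    for sg,col in((1,(0,0,255)),(-1,(255,0,255))):
        for xx in(0,-.03):
            q=proj(c,[P+R@np.array([xx*1000,sg*d,w])/1000 for d,w in((43,-11),(43,11),(57,11),(57,-11))])
            cv2.polylines(z,[((q-[x0,y0]+.5)*f).astype(int)],True,col,1)
    for zz in(.034,.064):
        q=proj(c,cyl(.472,-.329,zz,h=0)[:48]);cv2.polylines(z,[((q-[x0,y0]+.5)*f).astype(int)],True,(255,0,0),1)
    out.append(z)
cv2.imwrite("pics/c4.png",np.hstack(out))
E
```

```text
2.8 [ 0.004  0.003  0.003  0.004  0.001 -0.001 -0.   ] [ 0.47383842 -0.32968832  0.08004091]
```

View pics/c4.png

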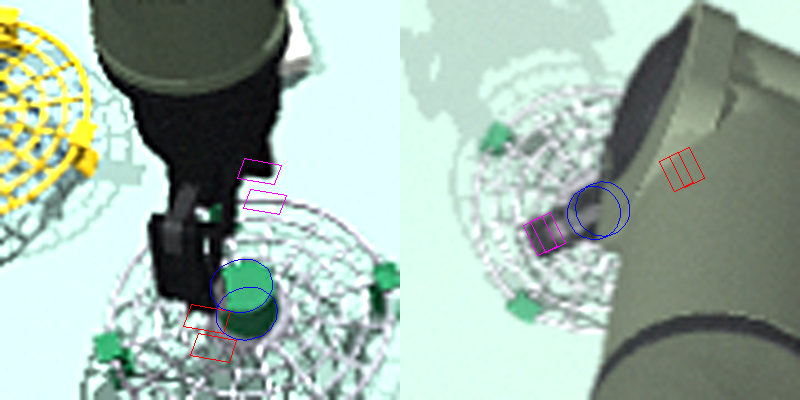

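```bash
python3 - <<'E'
from h import *
R0=Ro.from_euler('xyz',[-1.51634027,1.56989777,2.06005011]).as_matrix();P0=np.array([0.26313366,-0.56660865,0.21162062])
R1=Ro.from_euler('xyz',[1.036,1.571,-1.673]).as_matrix();P1=np.array([0.4773,-0.3219,0.1481])
rows=[]
for n,P,R in((0,P0,R0),(1,P1,R1)):
  out=[]
  for c in('scene','top'):
    I=cv2.imread(f"pics/{c}{n}.png");p=proj(c,P)[0];x0,y0=(p-50).astype(int);x0=max(x0,0)
    z=cv2.resize(I[y0:y0+90,x0:x0+90],(300,300),interpolation=cv2.INTER_CUBIC);f=300/90
    z=np.clip(z.astype(float)*1.8,0,255).astype(np.uint8)
    for sg,col in((1,(0,0,255)),(-1,(255,0,255))):
        for xx in(0,-.03):
            q=proj(c,[P+R@np.array([xx*1000,sg*d,w])/1000 for d,w in((43,-11),(43,11),(57,11),(57,-11))])
            cv2.polylines(z,[((q-[x0,y0]+.5)*f).astype(int)],True,col,1)
    q=proj(c,[P,P-R[:,0]*.2]);cv2.polylines(z,[((q-[x0,y0]+.5)*f).astype(int)],False,(0,255,255),1)
    out.append(z)
  rows.append(np.hstack(out))
cv2.imwrite("pics/c5.png",np.vstack(rows))
# base
b=cv2.imread("pics/scene0.png")
a=np.linspace(0,6.28,80)
for r in(.08,.1,.12):
    cv2.polylines(b,[proj('scene',np.c_[r*np.cos(a),r*np.sin(a),0*a]).astype(int)],True,(0,0,255),1)
t=cv2.imread("pics/top0.png")
for r in(.08,.1,.12):
    cv2.polylines(t,[proj('top',np.c_[r*np.cos(a),r*np.sin(a),0*a]).astype(int)],True,(0,0,255),1)
cv2.imwrite("pics/c6.png",np.hstack([cv2.resize(b[80:230,130:300],(400,353)),cv2.resize(t[250:400,230:400],(400,353))]))
E
```

```text
(no output)
```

View pics/c5.png

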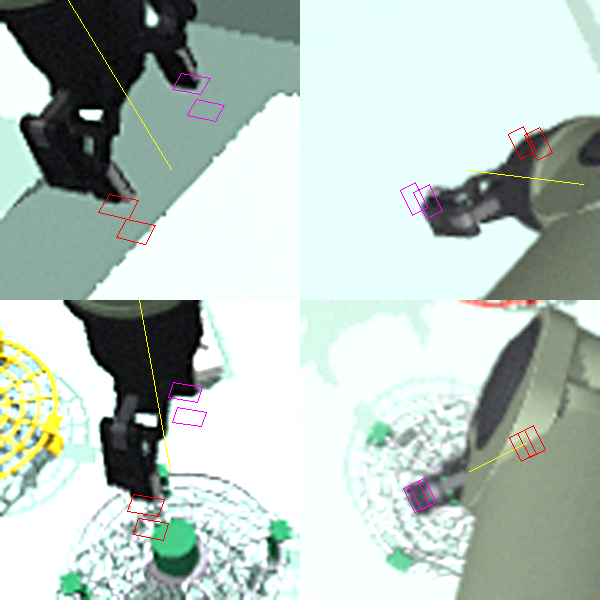

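View pics/c6.png

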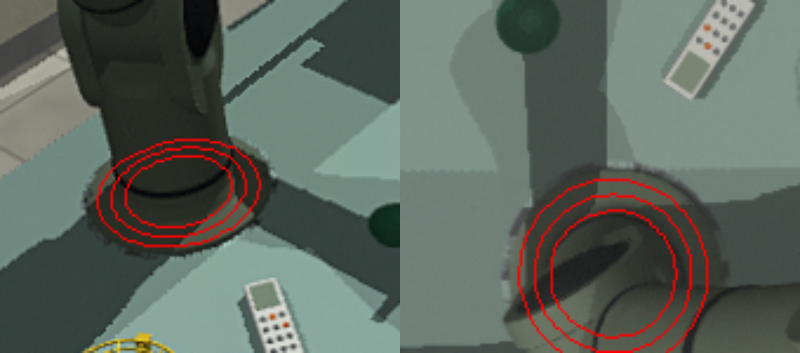

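Request:
jog_arm:
  commands:
    - [-10,0,0,0,0,0]
    - [0,0,0,0,0,0]
    - [0,0,0,0,0,0]
    - [0,0,0,0,0,0]
    - [0,0,0,0,0,0]
    - [0,0,0,0,0,0]
    - [0,0,0,0,0,0]
    - [0,0,0,0,0,0]
  gripper: 255

```text
clock: 3.7
position: [0.4732, -0.3302, 0.0908]
tool_rot: [1.723, 1.568, -0.999]
force: [0.2, 0.4, -0.2]
grip_width: -0.0
```

```bash
cat >> h.py <<'E'
def look(name,hub=(.472,-.329,.049),tw=.045,half=45,org=None):
    s=observe();R=Rt(s);P=s['position'];print(round(s['clock'],2),P.round(4),'w',s['grip_width'].round(4),'F',s['force'].round(1))
    out=[];w0=s['grip_width']*500
    for c in('scene','top'):
        I=grab_frame(c)[:,:,::-1];cv2.imwrite(f"pics/{name}_{c}.png",I)
        p=proj(c,P if org is None else org)[0];x0,y0=np.maximum((p-half).astype(int),0)
        z=cv2.resize(I[y0:y0+2*half,x0:x0+2*half],(400,400),interpolation=cv2.INTER_CUBIC);f=200/half
        z=np.clip(z.astype(float)*1.7,0,255).astype(np.uint8)
        for sg,col in((1,(0,0,255)),(-1,(255,0,255))):
            for xx in(11,-20):
                q=proj(c,[P+R@np.array([xx,sg*d,w])/1000 for d,w in((w0,-11),(w0,11),(w0+14,11),(w0+14,-11))])
                cv2.polylines(z,[((q-[x0,y0]+.5)*f).astype(int)],True,col,1)
        for zz in(-.015,.015):
            q=proj(c,cyl(hub[0],hub[1],hub[2]+zz,h=0)[:48]);cv2.polylines(z,[((q-[x0,y0]+.5)*f).astype(int)],True,(255,0,0),1)
        out.append(z)
    cv2.imwrite(f"pics/{name}.png",np.hstack(out))
E
python3 -c "
from h import *
look('d1')"
```

```text
Traceback (most recent call last):
  File "h.py", line 31, in look
    s=observe();R=Rt(s);P=s['position'];print(round(s['clock'],2),P.round(4),'w',s['grip_width'].round(4),'F',s['force'].round(1))
                                                                                 ^^^^^^^^^^^^^^^^^^^^^
AttributeError: 'float' object has no attribute 'round'
```

```bash
sed -i "s/s\['grip_width'\].round(4)/round(s['grip_width'],4)/" h.py
python3 -c "
from h import *
look('d1')"
```

```text
3.7 [ 0.4732 -0.3302  0.0908] w -0.0 F [ 0.2  0.4 -0.2]
```

View pics/d1.png

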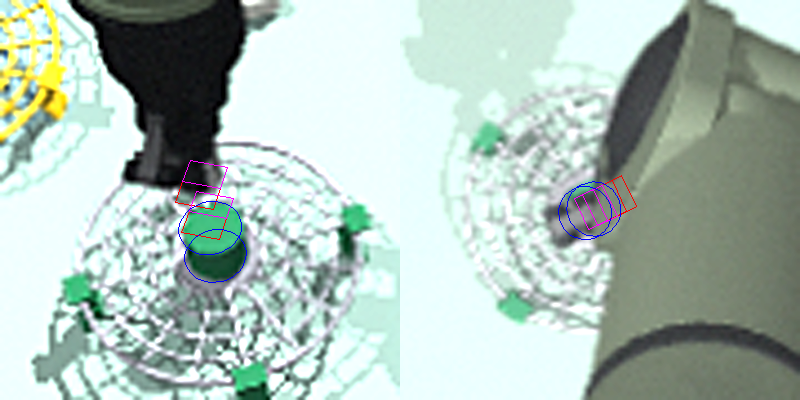

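```bash
python3 - <<'E'
from h import *
s=observe();P=s['position'];R=Rt(s)
o=[]
for c in('scene','top'):
    I=cv2.imread(f"pics/d1_{c}.png");p=proj(c,P)[0];x0,y0=(p-22).astype(int);print(c,x0,y0,p, proj(c,P+R[:,0]*.011))
    z=cv2.resize(I[y0:y0+40,x0:x0+40],(400,400),interpolation=cv2.INTER_NEAREST)
    o.append(np.clip(z*2.5,0,255).astype(np.uint8))
cv2.imwrite("pics/d2.png",np.hstack(o))
E
```

```text
scene 220 256 [242.73614739 278.54429276] [[243.20058596 280.95563223]]
top 410 183 [432.34756857 205.2614177 ] [[431.5972343  205.60578116]]
```

View pics/d2.png

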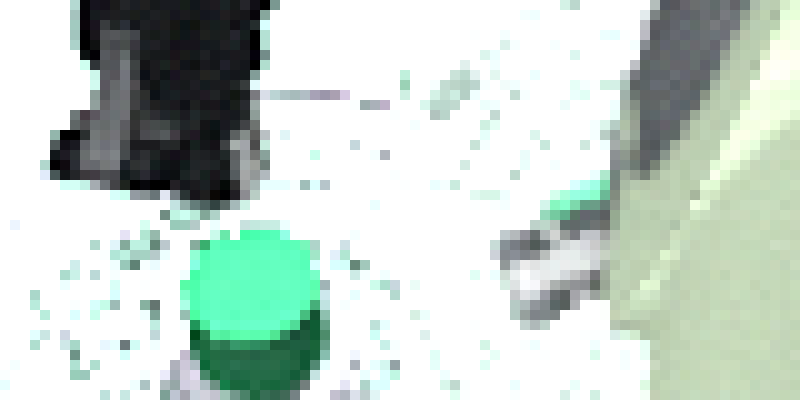

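Request:
jog_arm:
  commands:
    - [0,0,0,0,0,0]
    - [0,0,0,0,0,0]
    - [0,0,0,0,0,0]
    - [0,0,0,0,0,0]
    - [0,0,0,0,0,0]
    - [0,0,0,0,0,0]
    - [0,0,0,0,0,0]
    - [8,0,0,0,0,0]
    - [8,0,0,0,0,0]
    - [8,0,0,0,0,0]
    - [6,0,0,0,0,0]
    - [0,0,0,0,0,0]
    - [0,0,0,0,0,0]
  gripper: 0

```text
clock: 5.1
position: [0.4728, -0.33, 0.0571]
tool_rot: [1.367, 1.569, -1.355]
force: [0.0, 0.4, 0.4]
grip_width: 0.0856
```

```bash
python3 -c "
from h import *
go([.472,-.329,.050])
look('d3')"
```

```text
t 5.1 pos [ 0.4728 -0.33    0.0571] F [0.  0.4 0.4] w 0.0856
R cols x,y,z
 [[ 0.     0.408 -0.913]
 [-0.002 -0.913 -0.408]
 [-1.     0.002  0.   ]]
tool delta mm [ 7.1 -1.2  0.3] level rotvec [ 0.      0.0004 -0.0019]
5.1 [ 0.4728 -0.33    0.0571] w 0.0856 F [0.  0.4 0.4]
```

View pics/d3.png

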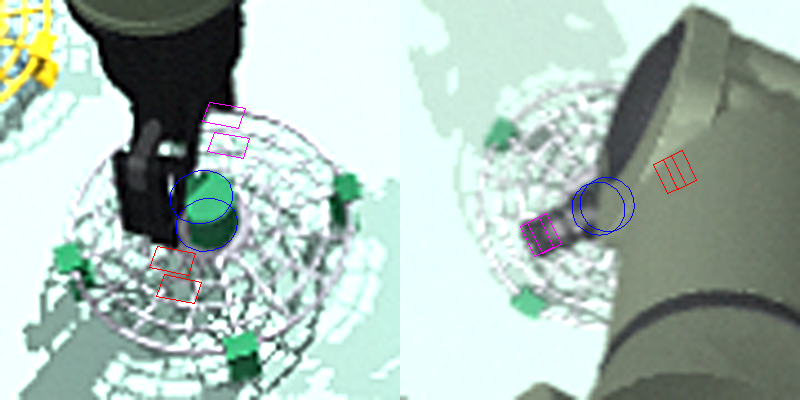

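Request:
jog_arm:
  commands:
    - [6,0,0,0,0,0]
    - [0,0,0,0,0,0]
    - [0,0,0,0,0,0]
    - [0,0,0,0,0,0]
    - [0,0,0,0,0,0]
    - [0,0,0,0,0,0]
    - [0,0,0,0,0,0]
    - [0,0,0,0,0,0]
  gripper: 90
  newtons: 20

```text
clock: 6.0
position: [0.4734, -0.3303, 0.0519]
tool_rot: [1.79, 1.567, -0.932]
force: [-0.0, 0.2, -0.3]
grip_width: 0.055
```

```bash
python3 -c "
from h import *
go([.472,-.329,.050])
look('d4')"
```

```text
t 6.0 pos [ 0.4734 -0.3303  0.0519] F [-0.   0.2 -0.3] w 0.055
R cols x,y,z
 [[ 0.002  0.407 -0.913]
 [-0.003 -0.913 -0.407]
 [-1.     0.004 -0.001]]
tool delta mm [ 1.9 -1.8  0.7] level rotvec [ 0.     -0.0008 -0.0035]
6.0 [ 0.4734 -0.3303  0.0519] w 0.055 F [-0.   0.2 -0.3]
```

View pics/d4.png

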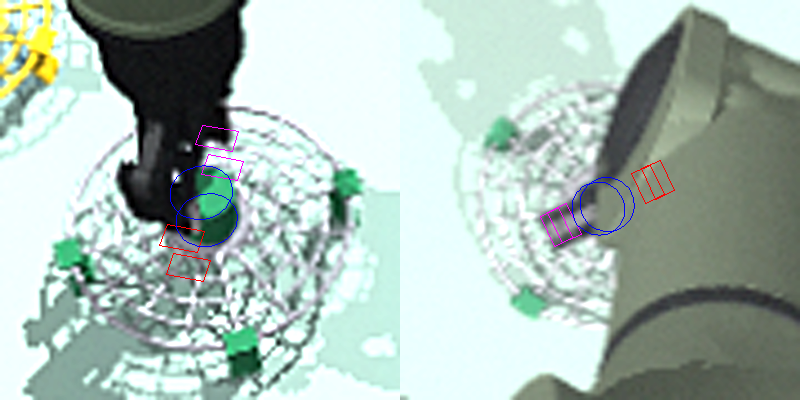

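Request:
jog_arm:
  commands:
    - [0,0,-2,0,0,0]
    - [0,0,0,0,0,0]
    - [0,0,0,0,0,0]
    - [0,0,0,0,0,0]
    - [0,0,0,0,0,0]
    - [0,0,0,0,0,0]
  gripper: 255
  newtons: 20

```text
clock: 6.7
position: [0.4754, -0.3294, 0.0518]
tool_rot: [1.792, 1.567, -0.93]
force: [-0.2, 0.1, -0.2]
grip_width: 0.0004
```

```bash
python3 -c "
from h import *
go([.472,-.329,.050])
look('d5')"
```

```text
t 6.7 pos [ 0.4754 -0.3294  0.0518] F [-0.2  0.1 -0.2] w 0.0004
R cols x,y,z
 [[ 0.002  0.408 -0.913]
 [-0.003 -0.913 -0.408]
 [-1.     0.003 -0.001]]
tool delta mm [ 1.8 -1.8  3. ] level rotvec [ 0.     -0.0008 -0.0035]
6.7 [ 0.4754 -0.3294  0.0518] w 0.0004 F [-0.2  0.1 -0.2]
```

View pics/d5.png

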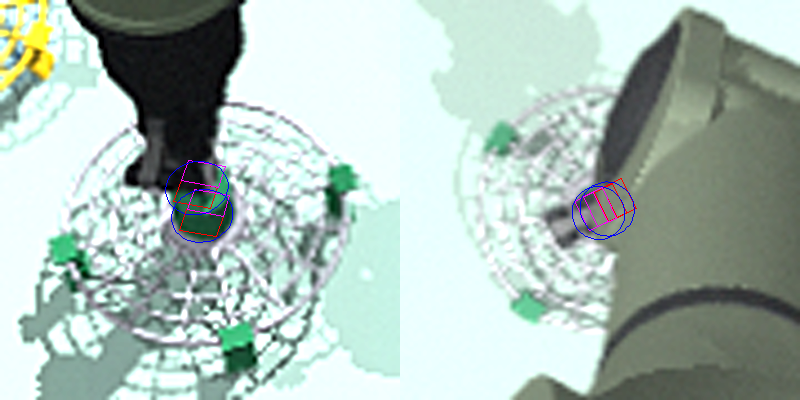

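Request:
jog_arm:
  commands:
    - [2,0,0,0,0,0]
    - [2,0,0,0,0,0]
    - [2,0,0,0,0,0]
    - [0,0,0,0,0,0]

```text
clock: 7.2
position: [0.4753, -0.3294, 0.0452]
tool_rot: [1.761, 1.567, -0.96]
force: [0.4, -0.3, 0.6]
grip_width: 0.0
```

Request:
jog_arm:
  commands:
    - [2,0,0,0,0,0]
    - [2,0,0,0,0,0]
    - [0,0,0,0,0,0]

```text
clock: 7.5
position: [0.4766, -0.3303, 0.0447]
tool_rot: [1.934, 1.564, -0.789]
force: [-0.1, 1.1, 4.4]
grip_width: -0.0001
```

```bash
python3 -c "
from h import *
look('d6')
s=observe();print(s['force'],s['moment'])
o=[]
for c in('scene','top'):
    I=cv2.imread(f'pics/d6_{c}.png');p=proj(c,[.472,-.329,.06])[0];x0,y0=(p-20).astype(int);print(x0,y0)
    z=cv2.resize(I[y0:y0+40,x0:x0+40],(400,400),interpolation=cv2.INTER_NEAREST)
    o.append(np.clip(z*3.5,0,255).astype(np.uint8))
cv2.imwrite('pics/d6z.png',np.hstack(o))
"
```

```text
7.5 [ 0.4766 -0.3303  0.0447] w -0.0001 F [-0.1  1.1  4.4]
[-1.37334423  1.21776342 15.6981034 ] [0.20870758 0.36455314 0.01094826]
223 264
409 186
```

View pics/d6z.png

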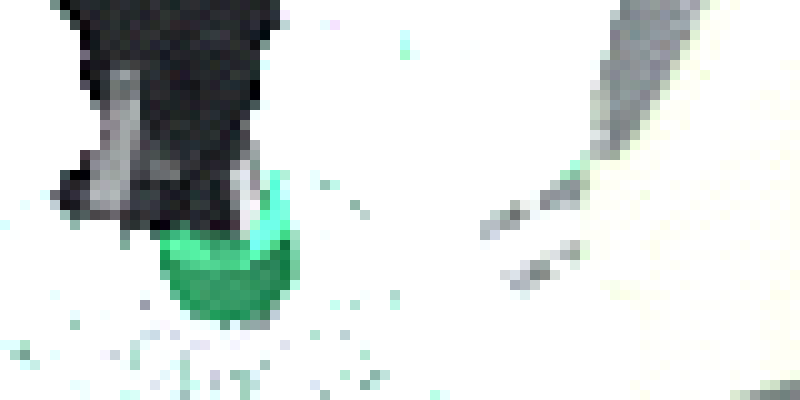

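Request:
jog_arm:
  commands:
    - [-15,0,0,0,0,-0.003]
    - [-20,0,0,0,0,0]
    - [-10,0,0,0,0,0]
    - [0,0,0,0,0,0]
    - [0,0,0,0,0,0]
    - [0,0,0,0,0,0]
    - [0,0,0,0,0,0]
  gripper: 0

```text
clock: 8.3
position: [0.476, -0.3298, 0.089]
tool_rot: [2.224, 1.568, -0.498]
force: [0.2, -0.3, -1.2]
grip_width: 0.0854
```

```bash
python3 -c "
from h import *
go([.475,-.3295,.018])
"
```

```text
t 8.3 pos [ 0.476  -0.3298  0.089 ] F [ 0.2 -0.3 -1.2] w 0.0854
R cols x,y,z
 [[ 0.002  0.407 -0.913]
 [-0.001 -0.913 -0.407]
 [-1.     0.002 -0.002]]
tool delta mm [71.  -0.8  0.9] level rotvec [ 0.     -0.0016 -0.0021]
```

Request:
jog_arm:
  commands:
    - [8,0,0.5,0,0,0]
    - [8,0,0.5,0,0,0]
    - [8,0,0,0,0,0]
    - [8,0,0,0,0,0]
    - [8,0,0,0,0,0]
    - [8,0,0,0,0,0]
    - [6,0,0,0,0,0]
    - [0,0,0,0,0,0]
    - [0,0,0,0,0,0]

```text
clock: 9.2
position: [0.4739, -0.3294, 0.0276]
tool_rot: [-1.104, 1.57, 2.457]
force: [-0.2, -0.0, 1.6]
grip_width: 0.0855
```

```bash
python3 -c "
from h import *
go([.475,-.3295,.018])
look('d7')
"
```

```text
t 9.2 pos [ 0.4739 -0.3294  0.0276] F [-0.2 -0.   1.6] w 0.0855
R cols x,y,z
 [[-0.001  0.408 -0.913]
 [ 0.001 -0.913 -0.408]
 [-1.    -0.001  0.001]]
tool delta mm [ 9.6  0.5 -1. ] level rotvec [0.     0.0005 0.0011]
9.2 [ 0.4739 -0.3294  0.0276] w 0.0855 F [-0.2 -0.   1.6]
```

View pics/d7.png

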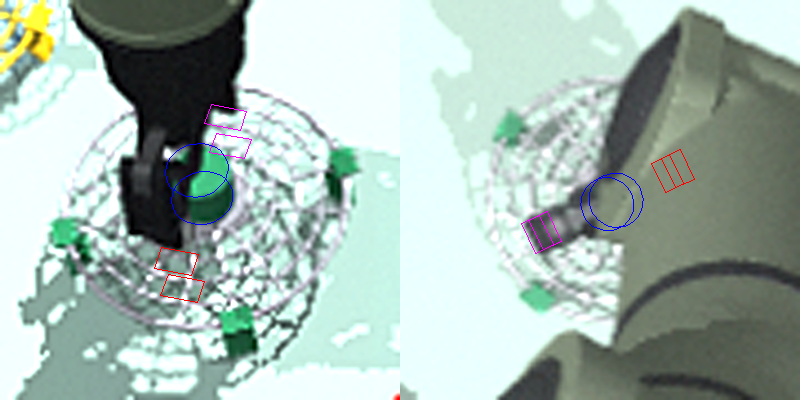

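Request:
jog_arm:
  commands:
    - [5,0,0,0,0,0]
    - [5,0,0,0,0,0]
    - [0,0,0,0,0,0]
    - [0,0,0,0,0,0]
    - [0,0,0,0,0,0]
    - [0,0,0,0,0,0]
    - [0,0,0,0,0,0]
  gripper: 255
  newtons: 25

```text
clock: 10.0
position: [0.4744, -0.3298, 0.018]
tool_rot: [2.513, 1.57, -0.209]
force: [-0.1, -0.1, 0.4]
grip_width: 0.0351
```

```bash
python3 -c "
from h import *
go([.475,-.3295,.018])
look('d8')
"
```

```text
t 10.0 pos [ 0.4744 -0.3298  0.018 ] F [-0.1 -0.1  0.4] w 0.0351
R cols x,y,z
 [[ 0.001  0.407 -0.913]
 [-0.    -0.913 -0.407]
 [-1.     0.    -0.001]]
tool delta mm [ 0.  -0.  -0.6] level rotvec [ 0.     -0.0006 -0.0004]
10.0 [ 0.4744 -0.3298  0.018 ] w 0.0351 F [-0.1 -0.1  0.4]
```

View pics/d8.png

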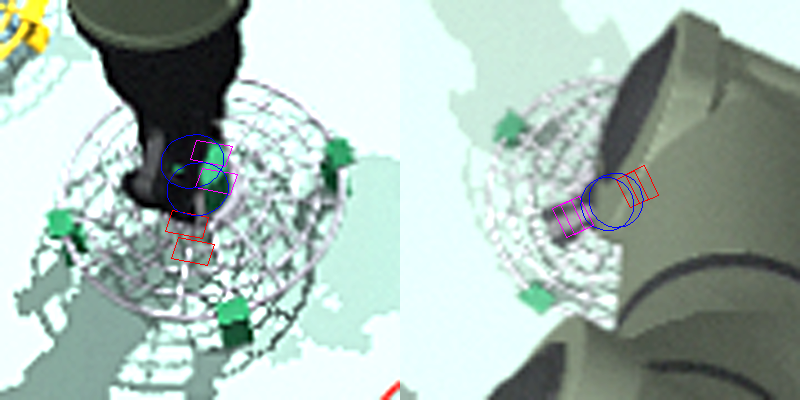

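Request:
jog_arm:
  commands:
    - [0,0,0,0,0,0]
    - [0,0,0,0,0,0]
    - [0,0,0,0,0,0]
    - [-6,0,0,0,0,0]
    - [-10,0,0,0,0,0]
    - [-12,0,0,0,0,0]
    - [-12,0,0,0,0,0]
    - [0,0,0,0,0,0]
  gripper: 255
  newtons: 70

```text
clock: 10.9
position: [0.4746, -0.3299, 0.0621]
tool_rot: [2.291, 1.569, -0.431]
force: [-0.4, 0.3, -1.3]
grip_width: 0.034
```

```bash
python3 -c "
from h import *
go([.510,.298,.21])
look('d9',half=60)
"
```

```text
t 10.9 pos [ 0.4746 -0.3299  0.0621] F [-0.4  0.3 -1.3] w 0.034
R cols x,y,z
 [[ 0.001  0.407 -0.913]
 [-0.001 -0.913 -0.407]
 [-1.     0.001 -0.001]]
tool delta mm [-148.2 -558.9 -288.3] level rotvec [ 0.     -0.0009 -0.001 ]
10.9 [ 0.4746 -0.3299  0.0621] w 0.034 F [-0.4  0.3 -1.3]
```

View pics/d9.png

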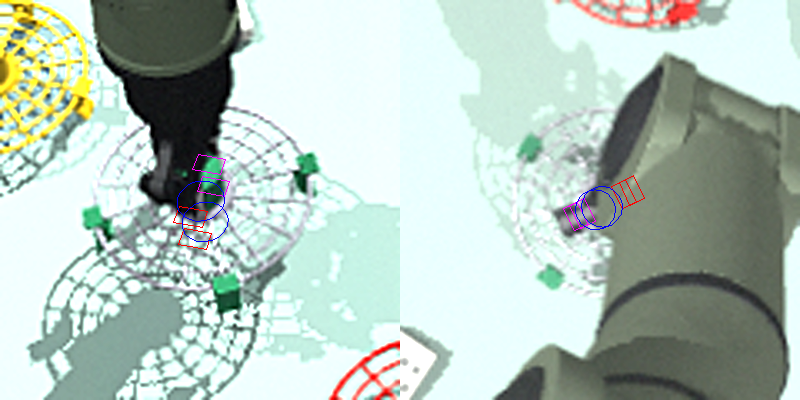

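Request:
jog_arm:
  commands:
    - [-12,0,0,0,0,0]
    - [-15,0,0,0,0,0]
    - [-15,0,0,0,0,0]
    - [-15,0,0,0,0,0]
    - [-15,0,0,0,0,0]
    - [-15,0,0,0,0,0]
    - [-15,-3,-2,0,0,0]
    - [-15,-8,-4,0,0,0]
    - [-15,-13,-6,0,0,0]
    - [-10,-18,-9,0,0,0]
    - [-4,-22,-11,0,0,0]
    - [0,-25,-13,0,0,0]
    - [0,-25,-13,0,0,0]
    - [0,-25,-13,0,0,0]
    - [0,-25,-13,0,0,0]
    - [0,-25,-13,0,0,0]
    - [0,-25,-13,0,0,0]
    - [0,-25,-13,0,0,0]
    - [0,-20,-10,0,0,0]
    - [0,-10,-5,0,0,0]

```text
clock: 13.0
position: [0.4864, -0.0109, 0.222]
tool_rot: [-1.003, 1.567, 2.559]
force: [0.1, -0.1, -1.0]
grip_width: 0.0344
```

```bash
python3 -c "
from h import *
go([.510,.298,.21])
"
```

```text
t 13.0 pos [ 0.4864 -0.0109  0.222 ] F [ 0.1 -0.1 -1. ] w 0.0344
R cols x,y,z
 [[-0.003  0.408 -0.913]
 [ 0.002 -0.913 -0.408]
 [-1.    -0.003  0.002]]
tool delta mm [  12.5 -272.4 -147.6] level rotvec [0.     0.0018 0.0028]
```

Request:
jog_arm:
  commands:
    - [0,-12,-7,0,0.002,0.003]
    - [0,-22,-12,0,0,0]
    - [0,-22,-12,0,0,0]
    - [0,-22,-12,0,0,0]
    - [0,-22,-12,0,0,0]
    - [0,-22,-12,0,0,0]
    - [0,-22,-12,0,0,0]
    - [0,-22,-12,0,0,0]
    - [0,-22,-12,0,0,0]
    - [0,-22,-12,0,0,0]
    - [0,-22,-12,0,0,0]
    - [0,-16,-8,0,0,0]
    - [0,-8,-4,0,0,0]
    - [0,0,0,0,0,0]
    - [0,0,0,0,0,0]

```text
clock: 14.5
position: [0.5083, 0.2859, 0.2248]
tool_rot: [1.089, 1.565, -1.638]
force: [-1.2, -0.8, -2.0]
grip_width: 0.0341
```

```bash
python3 -c "
from h import *
go([.510,.298,.21])
s=observe();look('e1',hub=s['position']+[-.002,.001,.031],half=60)
"
```

```text
t 14.5 pos [0.5083 0.2859 0.2248] F [-1.2 -0.8 -2. ] w 0.0341
R cols x,y,z
 [[-0.     0.403 -0.915]
 [-0.006 -0.915 -0.403]
 [-1.     0.005  0.003]]
tool delta mm [ 14.7 -10.5  -6.5] level rotvec [ 0.      0.0028 -0.0054]
14.5 [0.5083 0.2859 0.2248] w 0.0341 F [-1.2 -0.8 -2. ]
```

View pics/e1.png

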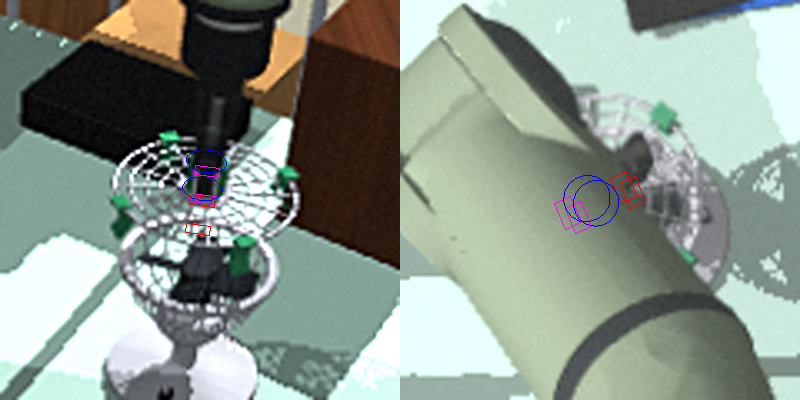

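```bash
python3 - <<'E'
from h import *
for c in("scene","top"):
    im=cv2.imread(f"pics/e1_{c}.png");hsv=cv2.cvtColor(im,cv2.COLOR_BGR2HSV)
    m=cv2.inRange(hsv,(70,100,30),(92,255,255))
    n,l,s,ce=cv2.connectedComponentsWithStats(m)
    print(c,[(s[i][:5].tolist(),ce[i].round(1).tolist()) for i in range(1,n) if 6<s[i,4]<400])
a=cv2.imread("pics/e1_scene.png");P=observe()['position'];p=proj('scene',P)[0];x0,y0=(p-45).astype(int);print(x0,y0)
z=cv2.resize(a[y0:y0+75,x0:x0+90],(780,650),interpolation=cv2.INTER_CUBIC)
z=z[:600];cv2.imwrite("pics/e1s.png",z)
b=cv2.imread("pics/e1_top.png");p=proj('top',P)[0];x1,y1=(p-[20,40]).astype(int);print(x1,y1)
cv2.imwrite("pics/e1t.png",cv2.resize(b[y1:y1+75,x1:x1+75],(600,600),interpolation=cv2.INTER_CUBIC))
E
```

```text
scene [([361, 12, 8, 16, 80], [364.3, 19.5]), ([368, 98, 7, 6, 25], [371.4, 100.1]), ([369, 105, 5, 3, 8], [371.0, 105.5]), ([377, 106, 2, 10, 13], [377.8, 111.2]), ([386, 107, 4, 11, 20], [387.4, 111.6]), ([404, 109, 7, 7, 25], [406.7, 111.3]), ([354, 117, 6, 5, 18], [356.7, 119.1]), ([355, 123, 6, 7, 28], [357.3, 126.0]), ([390, 130, 8, 12, 70], [392.8, 135.2]), ([287, 167, 24, 18, 344], [298.3, 175.3])]
top [([225, 161, 6, 9, 31], [227.5, 164.8]), ([233, 205, 5, 4, 7], [235.1, 206.7]), ([272, 248, 23, 24, 228], [282.7, 259.2])]
336 74
189 150
```

View pics/e1s.png

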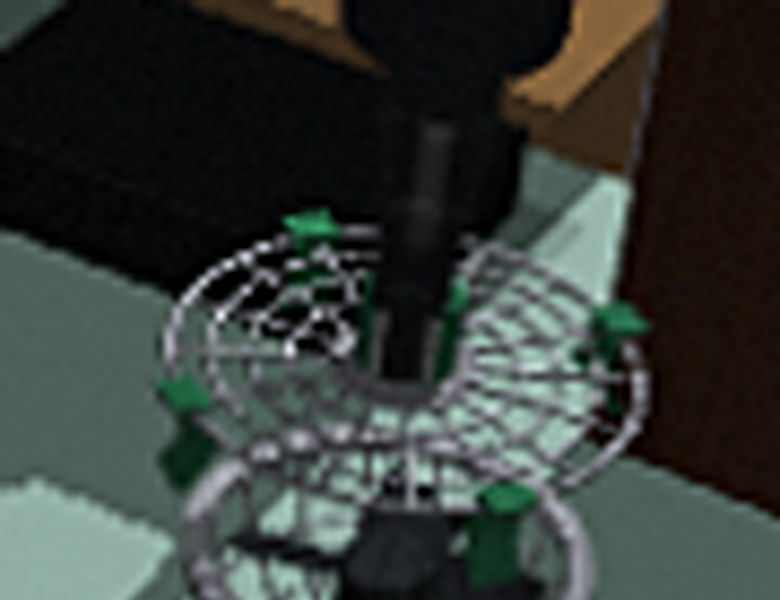

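View pics/e1t.png

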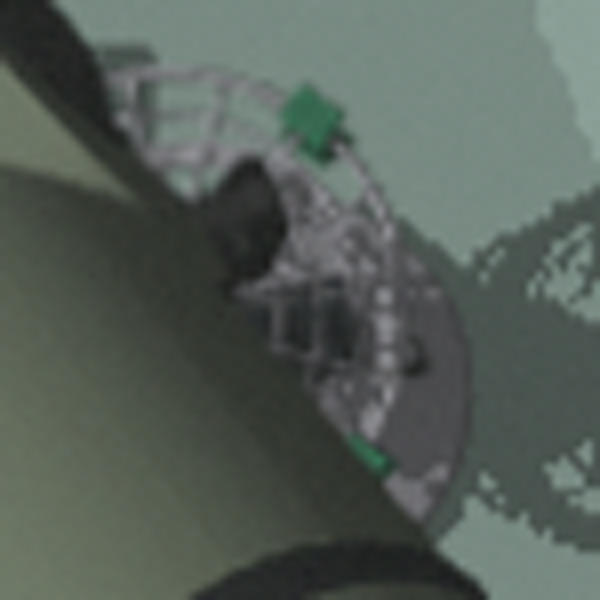

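```bash
cat > fitg.py <<'E'
from h import *
def fit(ob,z=None,r=.0875,yaw0=0.8,x0=(.505,.29,.24)):
    # ob: list of (cam,px,k)
    def f(p):
        zz=p[3] if z is None else z
        return np.concatenate([proj(c,[p[0]+r*np.cos(p[2]+k*np.pi/2),p[1]+r*np.sin(p[2]+k*np.pi/2),zz])[0]-q for c,q,k in ob])
    best=None
    for y in np.arange(0,6.28,.4):
        R=least_squares(f,[x0[0],x0[1],y,x0[2]]);
        if best is None or R.cost<best.cost: best=R
    return best.x.round(4),best.fun.round(1)
E
python3 - <<'E'
from fitg import *
# initial: guess order A(back-left) B(right) D(front) C(left): going clockwise/ccw in image
S0=[('scene',q,k) for q,k in zip([(239.1,263.5),(276.8,281),(252.8,317.5),(214.5,297)],(0,3,2,1))]
T0=[('top',q,k) for q,k in zip([(444.6,184.9),(406.2,190.5),(412.4,228.8),(450.6,223.1)],(0,1,2,3))]
print(fit(S0,x0=(.47,-.33,.04)),fit(S0,z=.037,x0=(.47,-.33,.04)));print(fit(T0,z=.037,x0=(.47,-.33,.04)))
S=[('scene',q,k) for q,k in zip([(372,100),(407.8,110.9),(394.6,131.3),(357.1,119.6)],(0,3,2,1))]
print(fit(S)); 
for z in(.235,.24,.245,.25):print(z,fit(S,z=z))
for kk in range(4):
    T=[('top',(228,165),kk),('top',(235.3,207.1),(kk+3)%4)]
    print(kk,fit(S+T,z=.243),fit(T,z=.243))
E
```

```text
(array([ 0.4525, -0.3094,  2.4924, -0.0059]), array([ 0.2,  0.2,  0.2,  0.2,  0.1, -0.6, -0.6,  0.2])) (array([ 0.4731, -0.3267,  2.4923,  0.04  ]), array([-0. , -1. ,  1.5, -0.3,  0.5,  0.5, -2. ,  0.4]))
(array([ 0.4738, -0.3296, -0.6562,  0.04  ]), array([ 0.7, -1.3, -1.2, -1.2, -1. ,  1.3,  1.5,  1.1]))
(array([0.491 , 0.3341, 2.4836, 0.2072]), array([ 0.1,  0. , -0.1, -0.1, -0. ,  0.2,  0. , -0. ]))
0.235 (array([0.5066, 0.2981, 2.4835, 0.24  ]), array([-0.3, -0.6,  0.8, -0.4,  0.4,  0.7, -0.9,  0. ]))
0.24 (array([0.5094, 0.2916, 2.4835, 0.24  ]), array([-0.4, -0.7,  1. , -0.4,  0.5,  0.8, -1.1,  0. ]))
0.245 (array([0.5122, 0.2851, 2.4834, 0.24  ]), array([-0.4, -0.8,  1.1, -0.5,  0.6,  0.9, -1.2,  0. ]))
0.25 (array([0.515 , 0.2786, 2.4834, 0.24  ]), array([-0.5, -0.9,  1.3, -0.5,  0.7,  1. , -1.4,  0.1]))
0 (array([0.5333, 0.2125, 2.6377, 0.24  ]), array([-10.2,  13.8,  -5.6,  11.5,  -0.5,  16.2,  -6. ,  18.3,  -8.9,
        44.1, -28.7, -42.8])) (array([ 0.5061,  0.2832, -0.6054,  0.24  ]), array([-0.4, -2. ,  0.4,  2. ]))
1 (array([0.5352, 0.2677, 3.0787, 0.24  ]), array([ -9.6,   9.9,  -6.2,  -2.9,  17.9,   1.4,  13.6,  15.4,  19.6,
        15.9, -23.2,   5.5])) (array([0.5061, 0.2832, 4.107 , 0.24  ]), array([-0.4, -2. ,  0.4,  2. ]))
2 (array([0.5105, 0.2854, 2.4906, 0.24  ]), array([-1.1, -0.5,  0.5, -0.3,  0.2,  1.1, -1.7,  0.5, -0. , -2.8, -1.4,
        1.6])) (array([0.5061, 0.2832, 2.5362, 0.24  ]), array([-0.4, -2. ,  0.4,  2. ]))
3 (array([0.494 , 0.2734, 1.8282, 0.24  ]), array([ 10.5,   0. ,  -3.7,  10.8, -26.5,   0.5,  -9.2, -10.6, -23.8,
        -1.8,   9.1, -21. ])) (array([0.5061, 0.2832, 0.9654, 0.24  ]), array([-0.4, -2. ,  0.4,  2. ]))
```

Request:
jog_arm:
  commands:
    - [0,-5,-3,0,0.002,-0.005]
    - [0,-5,-3,0,0,0]
    - [0,0,0,0,0,0]
    - [8,0,0,0,0,0]
    - [8,0,0,0,0,0]
    - [8,0,0,0,0,0]
    - [8,0,0,0,0,0]
    - [8,0,0,0,0,0]
    - [0,0,0,0,0,0]
    - [0,0,0,0,0,0]

```text
clock: 15.6
position: [0.5101, 0.2956, 0.1804]
tool_rot: [0.396, 1.569, -2.334]
force: [0.4, -0.0, -1.2]
grip_width: 0.034
```

```bash
python3 -c "
from h import *
go([.5095,.298,.165])
s=observe();look('e2',hub=s['position']+[-.002,.001,.031],half=60)
for c,(x0,y0) in (('scene',(336,90)),('top',(180,150))):
    b=cv2.imread(f'pics/e2_{c}.png')[y0:y0+75,x0:x0+100];cv2.imwrite(f'pics/e2{c}z.png',cv2.resize(b,(800,600),interpolation=cv2.INTER_CUBIC))
"
```

```text
t 15.6 pos [0.5101 0.2956 0.1804] F [ 0.4 -0.  -1.2] w 0.034
R cols x,y,z
 [[-0.002  0.4   -0.916]
 [-0.002 -0.916 -0.4  ]
 [-1.     0.001  0.002]]
tool delta mm [15.4 -2.4 -0.4] level rotvec [ 0.      0.0021 -0.0009]
15.6 [0.5101 0.2956 0.1804] w 0.034 F [ 0.4 -0.  -1.2]
```

View pics/e2scenez.png

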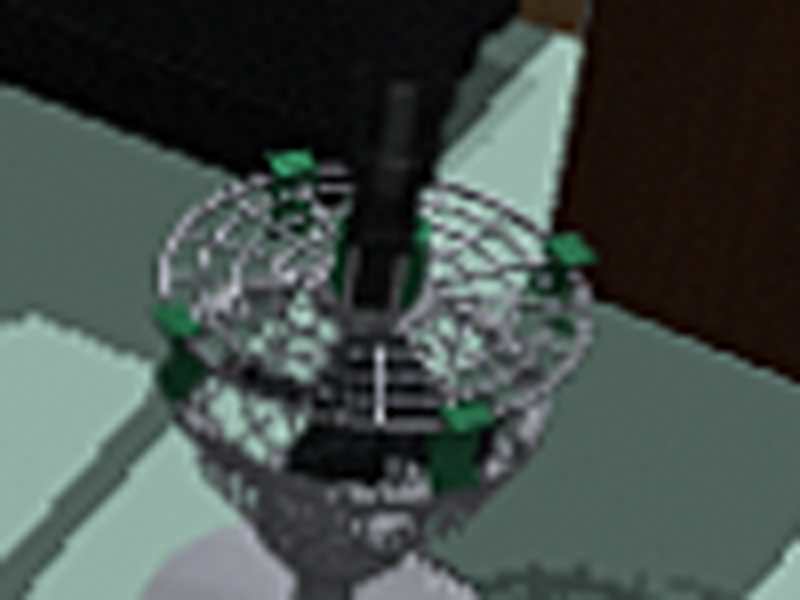

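View pics/e2topz.png

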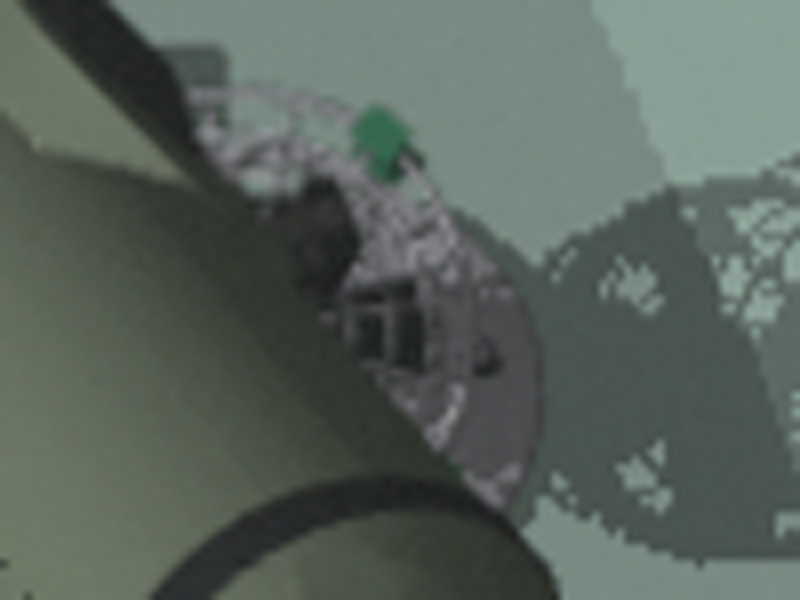

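```bash
python3 - <<'E'
from fitg import *
S=[('scene',q,k) for q,k in zip([(372.5,110.3),(407.5,121),(394.4,141.6),(358.25,129.75)],(0,3,2,1))]
for r in(.0875,.091):
  for z in(.194,.199,.204):
    print(r,z,fit(S,z=z,r=r),[np.round(np.array(proj('top',[.508+r*np.cos(2.48+np.pi/2*k),.2966+r*np.sin(2.48+np.pi/2*k),z])[0])-[227.75,166.9],1).tolist() for k in(2,)])
g=cv2.imread('pics/e2_scene.png')
a=np.linspace(0,6.3,100)
z=cv2.resize(g[90:165,336:436],(800,600),interpolation=cv2.INTER_CUBIC)
def dr(x,y,h,r,col):
    q=proj('scene',np.c_[x+r*np.cos(a),y+r*np.sin(a),h+0*a]);cv2.polylines(z,[((q-[336,90]+.5)*8).astype(int)],False,col,1)
dr(.508,.302,.148,.075,(0,0,255));dr(.508,.299,.148,.075,(0,255,255))
dr(.508,.2966,.195,.084,(255,0,255))
cv2.imwrite('pics/e2o.png',z)
E
```

```text
0.0875 0.194 (array([0.51  , 0.3043, 2.4824, 0.24  ]), array([-0.2, -0.8,  0.8, -0.3,  0.6,  0.7, -1.2,  0.1])) [[-0.0, -0.4]]
0.0875 0.199 (array([0.5127, 0.2981, 2.4823, 0.24  ]), array([-0.3, -0.9,  1. , -0.4,  0.7,  0.8, -1.3,  0.1])) [[-0.4, -0.7]]
0.0875 0.204 (array([0.5153, 0.2919, 2.4823, 0.24  ]), array([-0.4, -1. ,  1.1, -0.4,  0.7,  0.9, -1.5,  0.2])) [[-0.8, -1.0]]
0.091 0.194 (array([0.5098, 0.3049, 2.4822, 0.24  ]), array([-0.6, -1.5,  1.8, -0.6,  1.1,  1.3, -2.2,  0.2])) [[0.8, -1.4]]
0.091 0.199 (array([0.5124, 0.2987, 2.4822, 0.24  ]), array([-0.7, -1.6,  2. , -0.7,  1.1,  1.4, -2.4,  0.2])) [[0.4, -1.7]]
0.091 0.204 (array([0.515 , 0.2925, 2.4822, 0.24  ]), array([-0.8, -1.7,  2.1, -0.7,  1.2,  1.5, -2.5,  0.2])) [[0.0, -2.0]]
```

View pics/e2o.png

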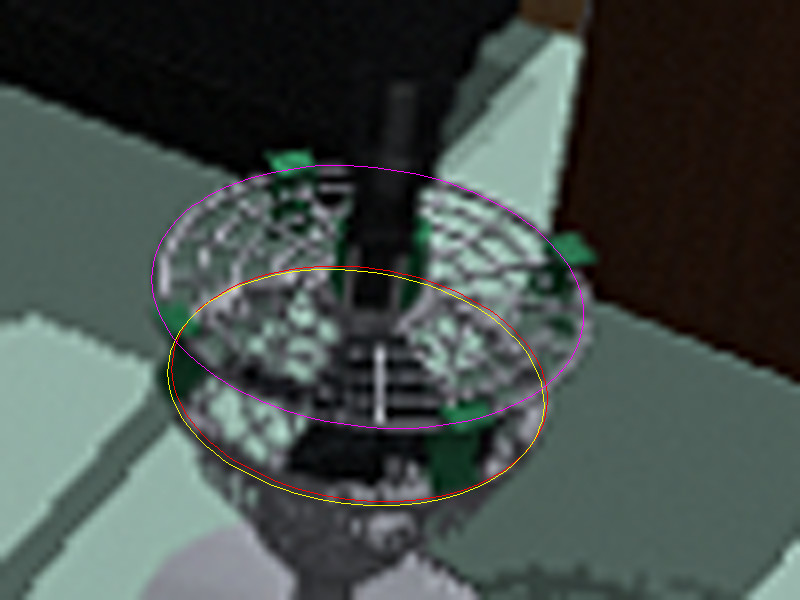

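Request:
jog_arm:
  commands:
    - [3,-2.2,0,0,0.002,-0.001]
    - [5,0,0,0,0,0]
    - [5,0,0,0,0,0]
    - [4,0,0,0,0,0]
    - [3,0,0,0,0,0]
    - [0,0,0,0,0,0]
    - [0,0,0,0,0,0]

```text
clock: 16.4
position: [0.5095, 0.2981, 0.1594]
tool_rot: [-2.892, 1.569, 0.661]
force: [1.0, 1.3, -1.1]
grip_width: 0.034
```

```bash
python3 -c "
from h import *
go([.509,.298,.155])
s=observe();print(s['moment'])
look('e3',half=60)
for c,(x0,y0) in (('scene',(336,90)),('top',(180,150))):
    b=cv2.imread(f'pics/e3_{c}.png')[y0:y0+75,x0:x0+100];cv2.imwrite(f'pics/e3{c}z.png',cv2.resize(b,(800,600),interpolation=cv2.INTER_CUBIC))
"
```

```text
t 16.4 pos [0.5095 0.2981 0.1594] F [ 1.   1.3 -1.1] w 0.034
R cols x,y,z
 [[ 0.001  0.4   -0.916]
 [ 0.001 -0.916 -0.4  ]
 [-1.    -0.    -0.001]]
tool delta mm [ 4.4 -0.1  0.5] level rotvec [ 0.     -0.0015  0.0004]
[-0.03574487  0.05931385 -0.01416878]
16.4 [0.5095 0.2981 0.1594] w 0.034 F [ 1.   1.3 -1.1]
```

View pics/e3scenez.png

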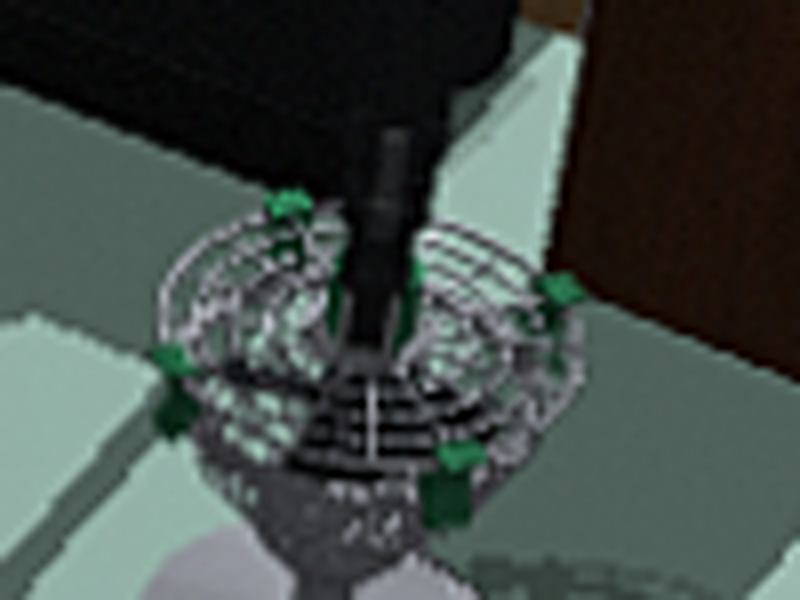

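Request:
jog_arm:
  commands:
    - [2,0,0,0,-0.001,0]
    - [2,0,0,0,0,0]
    - [2,0,0,0,0,0]
    - [0,0,0,0,0,0]

```text
clock: 16.9
position: [0.5096, 0.2981, 0.1537]
tool_rot: [-2.811, 1.57, 0.742]
force: [-1.7, -0.8, 1.0]
grip_width: 0.0338
```

Request:
jog_arm:
  commands:
    - [2,0,0,0,0,0]
    - [2,0,0,0,0,0]

```text
clock: 17.1
position: [0.5103, 0.2985, 0.1507]
tool_rot: [-2.951, 1.568, 0.602]
force: [-0.3, -1.2, 9.9]
grip_width: 0.0341
```

Request:
jog_arm:
  commands:
    - [2,0,0,0,0,0]
    - [2,0,0,0,0,0]
    - [2,0,0,0,0,0]

```text
clock: 17.4
position: [0.5102, 0.2984, 0.145]
tool_rot: [-3.034, 1.568, 0.519]
force: [-3.1, -1.7, 3.7]
grip_width: 0.034
```

Request:
jog_arm:
  commands:
    - [2,0,0,0,0,0]
    - [2,0,0,0,0,0]

```text
clock: 17.6
position: [0.5098, 0.2982, 0.1404]
tool_rot: [-3.045, 1.569, 0.508]
force: [-1.7, -1.5, 3.1]
grip_width: 0.0342
```

Request:
jog_arm:
  commands:
    - [2,0,0,0,0,0]
    - [2,0,0,0,0,0]

```text
clock: 17.8
position: [0.5099, 0.2983, 0.1379]
tool_rot: [3.107, 1.568, 0.377]
force: [-23.8, -16.9, 70.3]
grip_width: 0.0341
```

```bash
python3 -c "
from h import *
go([.5095,.298,.135])
s=observe();print(s['moment'])
look('e4',half=60)
for c,(x0,y0) in (('scene',(336,90)),('top',(180,150))):
    b=cv2.imread(f'pics/e4_{c}.png')[y0:y0+75,x0:x0+100];cv2.imwrite(f'pics/e4{c}z.png',cv2.resize(b,(800,600),interpolation=cv2.INTER_CUBIC))
"
```

```text
t 17.8 pos [0.5099 0.2983 0.1379] F [-23.8 -16.9  70.3] w 0.0341
R cols x,y,z
 [[ 0.003  0.399 -0.917]
 [ 0.001 -0.917 -0.399]
 [-1.     0.    -0.003]]
tool delta mm [2.9 0.1 0.5] level rotvec [ 0.     -0.0028 -0.0001]
[-3.43570324  4.96363024 -0.02627037]
17.8 [0.5099 0.2983 0.1379] w 0.0341 F [-23.8 -16.9  70.3]
```

View pics/e4scenez.png

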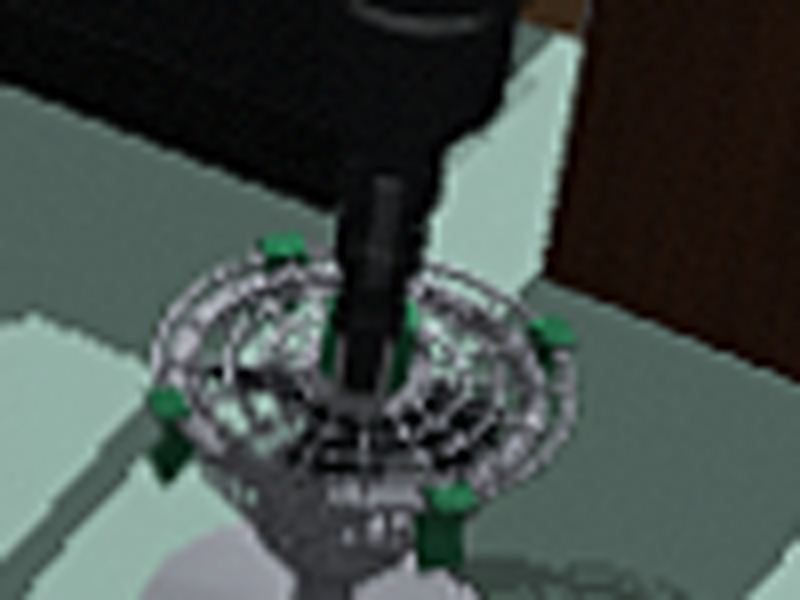

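Request:
jog_arm:
  commands:
    - [0,0,0,0,0,0]
    - [-0.5,0,0,0,0,0]

```text
clock: 18.1
position: [0.5103, 0.2986, 0.1392]
tool_rot: [-3.125, 1.566, 0.427]
force: [-1.0, -0.6, -2.1]
grip_width: 0.034
```

Request:
jog_arm:
  commands:
    - [0,0,0,0,0,0]
    - [0,0,0,0,0,0]
    - [0,0,0,0,0,0]
    - [0,0,0,0,0,0]
    - [0,0,0,0,0,0]
    - [-5,0,0,0,0,0]
    - [-10,0,0,0,0,0]
    - [-15,0,0,0,0,0]
    - [-20,0,0,0,0,0]
    - [-20,0,0,0,0,0]
    - [-20,0,0,0,0,0]
    - [0,0,0,0,0,0]
  gripper: 0

```text
clock: 19.3
position: [0.5105, 0.2991, 0.2364]
tool_rot: [-2.978, 1.563, 0.575]
force: [0.5, 0.8, 0.1]
grip_width: 0.0854
```

```bash
python3 -c "
from h import *
go([.5095,.298,.135])
look('e5',half=60)
for c,(x0,y0) in (('scene',(336,100)),('top',(170,150))):
    b=cv2.imread(f'pics/e5_{c}.png')[y0:y0+75,x0:x0+100];cv2.imwrite(f'pics/e5{c}z.png',cv2.resize(b,(800,600),interpolation=cv2.INTER_CUBIC))
"
```

```text
t 19.3 pos [0.5105 0.2991 0.2364] F [0.5 0.8 0.1] w 0.0854
R cols x,y,z
 [[ 0.006  0.4   -0.917]
 [ 0.004 -0.917 -0.4  ]
 [-1.    -0.001 -0.007]]
tool delta mm [101.4   0.7   2.1] level rotvec [ 0.     -0.0075  0.0012]
19.3 [0.5105 0.2991 0.2364] w 0.0854 F [0.5 0.8 0.1]
```

View pics/e5scenez.png

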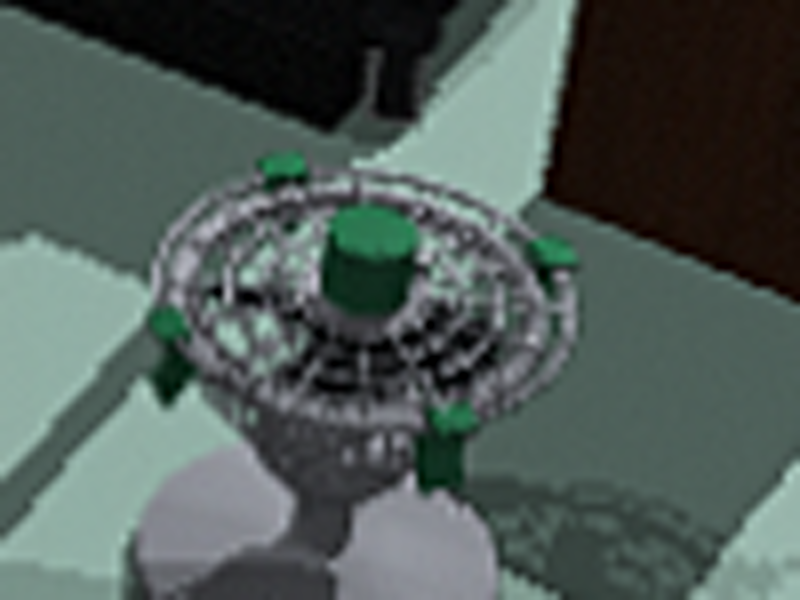

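Request:
jog_arm:
  commands:
    - [8,0,0,0,-0.007,0.001]
    - [10,0,2,0,0,0]
    - [10,0,0,0,0,0]
    - [10,0,0,0,0,0]
    - [10,0,0,0,0,0]
    - [8,0,0,0,0,0]
    - [0,0,0,0,0,0]
    - [0,0,0,0,0,0]
    - [2,0,0,0,0,0]
    - [2,0,0,0,0,0]
    - [0,0,0,0,0,0]
  gripper: 255
  newtons: 60

```text
clock: 20.5
position: [0.506, 0.2965, 0.1653]
tool_rot: [0.125, 1.562, -2.605]
force: [0.2, -0.7, -0.2]
grip_width: 0.0003
```

Request:
jog_arm:
  commands:
    - [1.5,0,-2,0,0,0]
    - [1.5,0,-2,0,0,0]

```text
clock: 20.7
position: [0.507, 0.2971, 0.1647]
tool_rot: [0.166, 1.557, -2.564]
force: [-32.2, -17.5, 52.7]
grip_width: -0.0002
```

Request:
jog_arm:
  commands:
    - [-5,0,0,0,0,0]
    - [-15,0,0,0,0,0]
    - [-20,0,0,0,0,0]
    - [-20,0,0,0,0,0]
    - [-20,0,0,0,0,0]
    - [-20,10,0,0,0,0]
    - [0,20,10,0,0,0]
    - [0,25,12,0,0,0]
    - [0,25,12,0,0,0]
    - [0,25,12,0,0,0]
    - [0,25,12,0,0,0]
    - [0,25,12,0,0,0]
    - [0,25,12,0,0,0]
    - [0,25,12,0,0,0]
    - [0,20,10,0,0,0]
    - [0,0,0,0,0,0]

```text
clock: 22.3
position: [0.5043, 0.0418, 0.2742]
tool_rot: [0.374, 1.564, -2.354]
force: [0.4, 0.5, 0.2]
grip_width: 0.0001
```

```bash
python3 - <<'E'
from h import *
print(observe()['position'],observe()['clock'])
o=[];a=np.linspace(0,6.3,100)
for c,(x0,y0) in (('scene',(336,100)),('top',(170,145))):
    I=grab_frame(c)[:,:,::-1];cv2.imwrite(f'pics/f_{c}.png',I)
    o.append(cv2.resize(I[y0:y0+90,x0:x0+90],(400,400),interpolation=cv2.INTER_CUBIC))
    hsv=cv2.cvtColor(np.ascontiguousarray(I),cv2.COLOR_BGR2HSV);m=cv2.inRange(hsv,(70,100,30),(92,255,255))
    n,l,s,ce=cv2.connectedComponentsWithStats(m)
    print(c,[(s[i][:5].tolist(),ce[i].round(1).tolist()) for i in range(1,n) if 6<s[i,4]<400])
    for z in(.166,.169,.185): print(c,z,hullc(c,cyl(.508,.298,z))[0],hullc(c,cyl(.508,.298,z))[1])
cv2.imwrite('pics/f.png',np.hstack(o))
E
```

```text
[0.50425091 0.04184522 0.27424506] 22.3
scene [([395, 24, 10, 8, 10], [399.5, 27.3]), ([368, 119, 7, 5, 20], [370.8, 120.4]), ([376, 125, 12, 14, 138], [381.6, 131.9]), ([402, 129, 6, 5, 19], [404.5, 130.9]), ([355, 138, 5, 5, 16], [356.7, 140.2]), ([355, 144, 6, 6, 21], [357.0, 146.3]), ([388, 150, 8, 12, 60], [391.0, 155.6]), ([287, 167, 24, 18, 345], [298.2, 175.3])]
scene 0.166 [380.52841207 133.04466561] 149.5518764872104
scene 0.169 [380.64434317 132.29079398] 150.00302835030016
scene 0.185 [381.26770824 128.23199737] 152.43698188127019
top [([227, 167, 6, 6, 24], [229.4, 169.2]), ([185, 172, 7, 7, 28], [188.3, 175.0]), ([204, 186, 12, 13, 121], [209.5, 191.8]), ([232, 208, 7, 6, 27], [234.9, 210.7]), ([190, 214, 7, 6, 26], [193.0, 216.5]), ([277, 261, 4, 4, 7], [278.4, 262.4])]
top 0.166 [209.67640504 193.19418339] 166.84781224129256
top 0.169 [209.42390391 193.06751708] 167.6207387748873
top 0.185 [208.05912081 192.38282148] 171.83323121955618
```

View pics/f.png

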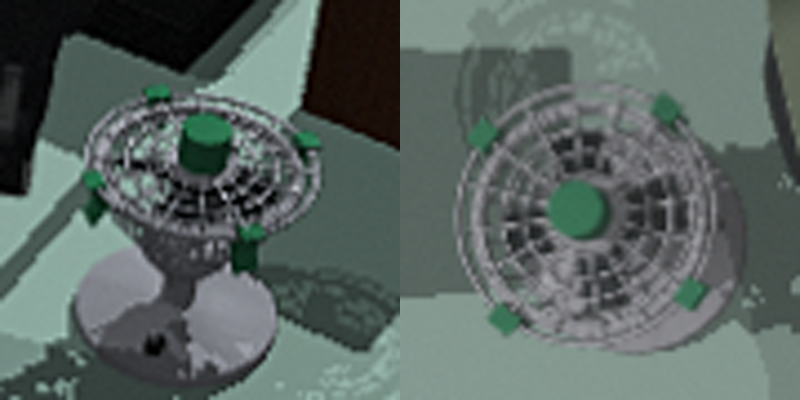

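The guard sits centred and level on the rim. The hub centroids, scene (381.6,131.9) and top (209.5,191.8), match a hub height of about 169 mm, which is 19 mm above the rim. The robot is clear of it, so I am handing the job in.

```bash
python3 -c "
from workcell import bot
print(bot.job_done())"
```

```text
the job is handed in; nothing more can be done
None
```

I gripped the green-clipped guard by its hub, carried it over and set it centred on the fan's rim. I then pressed it straight down until it bottomed out, let go and moved the arm clear. I handed the job in at about 22 s of the 48 s; it gave no verdict.

**Last checks**
- **Height:** pressing on the hub again with closed fingers met a hard stop with the hub at about 169 mm, which is 19 mm above the rim. The hub's position in both cameras agrees with that height.
- **Fit:** the guard looks flat and centred, with all four clips over the rim. I judged the clips from this height and the pictures and did not do a pull test.
- **Lid:** the arm never went near it, but I did not check it separately at the end.

**What disagreed or went wrong**
- **Tool height reading:** the fingertips really sat about 30 mm higher than the reported TCP and tip length implied. My first grip therefore closed above the hub on nothing. I found the offset by touching the hub's top and used it from then on.
- **Camera estimates:** the two cameras differed by about 4 to 6 mm on the hub and rim positions, so I used averages, well within the 9 mm guide tolerance.
- **Forces:** the wrist force reached about 79 N (70 N of it vertical) when the guard bottomed out, and about 64 N on the check press. Both are under the 120 N wrist limit, but more than the 12 to 18 N needed. I assumed the 40 N limit on arm and gripper-body contact did not apply, because only the fingers were touching.

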